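# Stow the beakers in the motorhome's lockable crockery locker

### The arm

A 6-joint arm with a two-finger parallel gripper is mounted at the origin on the work surface. World frame = base frame: x ahead of the robot, y to its left, z up, the work surface at z = 0. Lengths are in m, angles in rad, forces in N, time in s.
With the tool pointing down it reaches from about 0.35 to 0.775 m from the base axis. Payload 7.3 kg.
Tool frame: the origin (TCP) lies at the centre of the arm's flange, where the gripper is bolted on; the fingertips stand 178 mm ahead of it and the grasp point (between the pads) lies 159 mm ahead of it; z points along the fingers, y is the line along which they close (so a half turn about z gives the same grasp; the last joint's range is limited). The gripper opens to 92 mm and grips with 3 to 60 N. Pads are 19 mm wide; open, the fingers measure 130 mm over their backs; the gripper's body (75 mm by 190 mm) begins 47 mm behind the grasp point.
Start: joints at [-1.406, 0.342, 1.524, -0, 1.275, -0.146], TCP at [0.161, -0.5, 0.405] pointing down, gripper open.
Joint ranges: [-2.53, 2.53], [-0.77, 2.02], [0.04, 2.7], [-1, 4.14], [0.28, 2.66], [-3.11, 3.11]. Speed limits (rad/s): [2.57, 2.57, 3.14, 3.14, 3.14, 3.14].

### API

Orientations are given as [roll, pitch, yaw] about the fixed x, y, z axes, in that order (R = Rz(yaw) Ry(pitch) Rx(roll)).
In Python, from cell import robot, camrig gives the robot as it stands (robot), with the cameras (camrig).
- The arm moves only by the shell command python3 drive.py 'ROWS' [OPENING] [FORCE]. ROWS is a JSON list of rows, 1 to 8 of them, each of 6 numbers: dx, dy, dz in m, then a rotation vector rx, ry, rz in rad; each row shifts and turns the commanded pose from where the row before left it, along the tool's axes as they then stand; what a row does not reach is not made up. A row lasts 1/12 s, in which the tool goes at most 0.0417 m and 0.125 rad, less where a joint would pass 70% of its speed; a pose out of reach is approached as far as the arm can. OPENING is the finger opening in m, set as the command begins (- or left out keeps the last). The fingers move at their own pace and stop on an object; FORCE is the grip in N (left out, the last holds). Time passes only in rows, so rows that do not move let the fingers close. It prints the time, the measured TCP pose, the force, the opening and the grip force at its end.
- robot.observe(): the state, without advancing time (a new reading comes with each control period).
- camrig.read_camera(name): name is "scene" or "side" or "wrist"; returns a dict with "image" (420x560x3 uint8, red, green, blue), "fx", "fy", "cx", "cy" (pixels), "pose" (4x4, takes a point from camera to world coordinates). Camera axes: x right, y down, z forward; pixel columns grow to the right and rows downward; lengths in m; the calibration is good to about 2 mm. A picture is of the moment at which its call begins. There is no depth.
- robot.hand_in(): hands the job in; it is judged then, once.
The state is a dict: "time": time; "qpos": joint angles; "qvel": joint speeds; "joint_efforts": joint torques, N m; "tool_pos": TCP position; "tool_rot": TCP orientation; "contact_force": force on the tool from outside, world axes, zero at the start; "torque": the same for the moment, N m; "opening": finger opening in m; "grip_force": force on a finger pad.
Only numpy, scipy, OpenCV 4.12 (cv2) and the standard library are available. Lean on these libraries where they do the work, as an engineer would, in place of code of your own. Each camera call takes 0.05 s, during which the arm holds its last target. There are 200 camera calls.

### The job

Get the galley ready for the road: take the key from its wooden stand, push it fully home in the lock of the crockery locker and turn it to unlock, press the round push-lock knob so that it clicks out, and slide the hatch fully open by it. Stand every beaker that is on the worktop upright inside the locker, slide the hatch fully shut and click the knob back in so that it latches. Then turn the key back to locked, draw it out and put it back fully down in its stand, leaving the other crockery and the canister where they are.

Things in the scene. Friction and masses are not known exactly. Their poses are not given: they have to be found in the camera images.
- locker: Wooden crockery locker fixed on the worktop, 270 (x) x 410 (y) x 107 mm high. Origin: centre of its underside; x points away from its front (which faces the robot and carries the lock), y to its left. Left half (+y): the well for crockery. Right half: a closed deck over which the hatch slides. Aluminium guide strips along y at x = -82 and +120 mm, 119 mm high.
- well_floor (a point): Centre of the well's inner floor, 16 mm above the worktop; axes as the locker's. The well's walls are at x = +-93 and y = +-90 mm from here, its rim 91 mm above. Three beakers fit easily (four two by two).
- keyhole (a point): Centre of the keyway's mouth, on top of the brass plug in the front rail, 111 mm above the worktop; axes as the locker's (not turning with the plug). Vertical slot 15 x 7.6 mm, long side along the locker's x when locked. The key drops 33 mm till its shoulder rests on the plug; its tip pushes down a weak spring detainer (0.3 N), and only within 2 mm of home can the plug turn.
- lock (a joint): Angle of the plug: 0 = locked, 1.4 rad = stop, unlocked; grows anticlockwise from above and stays where left (0.03 N m). Beyond 1.1 its hidden bolt is clear of the hatch. The key has 0.2 rad of play in the slot, so turn the hand 0.25 farther, and ease it back half as much before drawing the key. The bolt goes back only while the hatch is shut. The key stays in when let go.
- hatch (a joint): How far the hatch has slid from shut: 0 = shut, 0.186 m = fully open. It slides along the locker's -y (to its right), takes about 2 N and stays where left. Ivory panel 193 x 226 x 9 mm, top 117.5 mm above the worktop.
- knob (a joint): Height of the push-lock knob: 0 = in (latched), 0.018 m = out (released). Push-push: each full press (down to -0.006; stop at -0.008; up to 3.5 N if pressed gently, at 40 mm/s or less) and release changes the state, so check afterwards where it stays. In, its tongue holds the shut hatch; with the hatch not shut the knob cannot go in.
- knob_top (a point): Centre of the top of the steel knob, an upright cylinder 28 mm wide on the hatch, moving with hatch and knob; axes as the locker's. The rosette round it (37 mm wide) has its top 120.5 mm above the worktop; the knob stands 10.5 mm above that when in, 28.5 mm when out, and is then the hatch's handle.
- key: Key, 79 mm long, 50 g, at first upright in its stand, blade down. Origin: tip of the blade; z towards the bow. Blade 12.4 (x) x 5.4 (y) mm up to z = 33 mm, the lowest 4 mm narrower; shoulder 22 x 10 mm, z = 33 to 41; flat black bow 34 (x) x 12 (y) mm, z = 41 to 79: hold it across the 12 mm. Fits either way round.
- stand: Dark wooden key stand, 75 (x) x 60 (y) x 50 mm, fixed on the worktop; origin at the centre of its underside, z up.
- stand_slot (a point): Centre of the mouth of the stand's slot, on its top face 50 mm up; the slot is 16.5 (x) x 9.5 (y) mm and 40 mm deep, axes as the stand's. Fully down, the key's shoulder rests on the stand, its tip 33 mm below this point.
- beaker1: Melamine beaker (open tumbler without handle), 85 mm high, 50 mm wide at the foot and 62 mm at the rim, wall 4 mm; origin at the centre of its foot, z up. 120 g. Two or three of the four beakers are there; absent ones read None throughout.
- beaker2: Melamine beaker (open tumbler without handle), 85 mm high, 50 mm wide at the foot and 62 mm at the rim, wall 4 mm; origin at the centre of its foot, z up. 120 g. Two or three of the four beakers are there; absent ones read None throughout.
- beaker3: Melamine beaker (open tumbler without handle), 85 mm high, 50 mm wide at the foot and 62 mm at the rim, wall 4 mm; origin at the centre of its foot, z up. 120 g. Two or three of the four beakers are there; absent ones read None throughout.
- beaker4: Melamine beaker (open tumbler without handle), 85 mm high, 50 mm wide at the foot and 62 mm at the rim, wall 4 mm; origin at the centre of its foot, z up. 120 g. Two or three of the four beakers are there; absent ones read None throughout.
- plates: Stack of plates with bowls on it, 210 mm wide and 150 mm high; origin under its centre. Leave alone.
- mug: Wide lime mug with a handle, 90 mm wide, 75 mm high; origin under its centre. Leave alone.
- canister: Clear storage canister with an orange lid, 90 mm wide, 140 mm high; origin under its centre. Leave alone.

How it is judged:
By the outcome, as a careful person would: the job done as asked, in the order asked, and still so for the second after the job is handed in, with the robot touching nothing.
Of beaker1, beaker2, beaker3, beaker4 only 2 to 3 are there at a start; the rules pass over those that are not, and their reading is None.
At some moment in a run one of beaker1, beaker2, beaker3, beaker4 may be knocked a few centimetres aside while the robot is not near it.
It also fails if it takes over 210 s, if anything falls off the work surface, if the arm or the gripper's body presses on something with over 40 N, if the wrist force passes 120 N, or if a joint passes its speed limit or range.

## Working session

There is one attempt and no reset: what is moved stays moved. The work goes in short steps, Python scripts to look and compute and a shell command to move; the robot and the scene stay as the last step left them, time stands still between calls to the robot, and variables do not carry over. Pictures are saved under pics/ and viewed, at most 14 in all, crops included, and the job is handed in when it is done.

```bash
ls; mkdir -p pics
python3 - <<'E'
from cell import robot, camrig
import cv2,numpy as np
for n in ["scene","side","wrist"]:
    c=camrig.read_camera(n); cv2.imwrite(f"pics/{n}0.png",c["image"][:,:,::-1]); print(n,c["fx"],c["cx"],c["cy"],np.round(c["pose"],3).tolist())
o=robot.observe();print(o)
E
```

```text
cell.py
drive.py
pics
scene 418.3372066449636 276.92997950412365 205.14191987896382 [[0.11, 0.596, -0.796, 1.605], [0.994, -0.049, 0.101, -0.197], [0.021, -0.802, -0.598, 0.908], [0.0, 0.0, 0.0, 1.0]]
side 399.1718154034634 281.1181381743649 211.5162678908586 [[-0.909, -0.311, 0.279, 0.213], [-0.418, 0.7, -0.579, 0.672], [-0.015, -0.643, -0.766, 1.044], [0.0, 0.0, 0.0, 1.0]]
wrist 347.07897299111045 289.2586775664922 210.60782441180527 [[0.307, -0.92, -0.243, 0.226], [-0.952, -0.297, -0.077, -0.479], [-0.001, 0.255, -0.967, 0.383], [0.0, 0.0, 0.0, 1.0]]
{'time': 0.15, 'qpos': array([-1.40598973e+00,  3.42532633e-01,  1.52475992e+00, -3.71893619e-05,
        1.27538704e+00, -1.46021980e-01]), 'qvel': array([ 0.0010397 , -0.00126487, -0.00359142,  0.00105949,  0.00222337,
       -0.00040202]), 'joint_efforts': array([ 2.01089410e-03, -4.31470799e+01, -2.44353139e+01,  7.19479518e-02,
        5.37408935e-02, -7.23736821e-05]), 'tool_pos': array([ 0.16055992, -0.49974741,  0.40423325]), 'tool_rot': array([-3.14051211e+00, -1.22965475e-04,  3.10839360e-01]), 'contact_force': array([-0.28097862, -0.17949668,  1.51213235]), 'torque': array([ 0.02429871,  0.03630075, -0.04483583]), 'grip_force': 0.0, 'opening': 0.09168745083378915}
```

View pics/scene0.png

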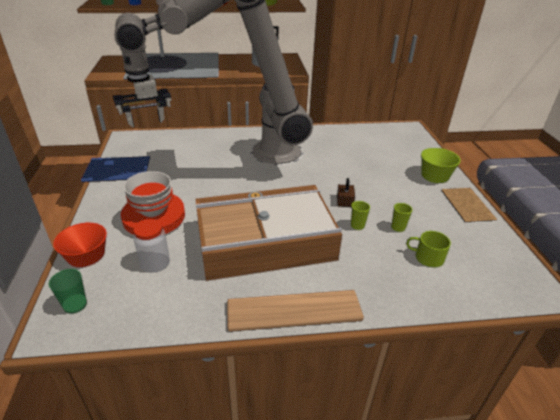

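View pics/side0.png

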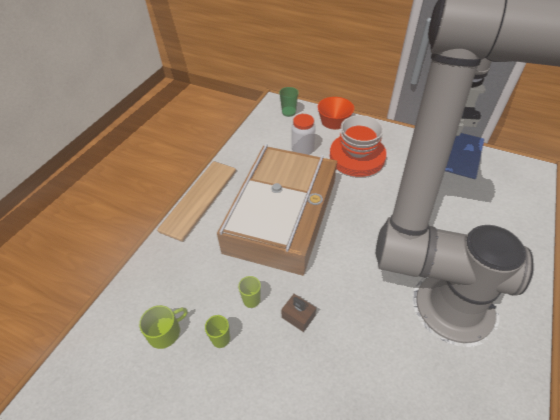

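The scene view shows the locker (195–340, 185–270), with the knob at (264,215) and the brass plug at (256,195). The key stand is at (346,195) and two lime beakers are at (360,215) and (401,217). There is also a mug at (432,250), and a dark green tumbler at (70,290) that I need to check. The side view shows the same things: stand (298,312), beakers (250,292) and (218,332).

```bash
cat > h.py <<'E'
import numpy as np, cv2
from cell import robot, camrig
def cam(n,save=None):
    c=camrig.read_camera(n); c["R"]=c["pose"][:3,:3]; c["o"]=c["pose"][:3,3]
    if save: cv2.imwrite(f"pics/{save}.png",c["image"][:,:,::-1])
    c["hsv"]=cv2.cvtColor(c["image"],cv2.COLOR_RGB2HSV); return c
def ray(c,p):
    d=c["R"]@np.array([(p[0]-c["cx"])/c["fx"],(p[1]-c["cy"])/c["fy"],1]); return d/np.linalg.norm(d)
def on(c,p,z):
    d=ray(c,p); return c["o"]+d*(z-c["o"][2])/d[2]
def tri(c1,p1,c2,p2):
    A=0;b=0
    for c,p in((c1,p1),(c2,p2)):
        d=ray(c,p);P=np.eye(3)-np.outer(d,d);A=A+P;b=b+P@c["o"]
    X=np.linalg.solve(A,b); return X,max(np.linalg.norm((np.eye(3)-np.outer(d,d))@(X-c["o"])) for c,d in((c1,ray(c1,p1)),(c2,ray(c2,p2))))
def proj(c,X):
    q=c["R"].T@(np.array(X)-c["o"]); return np.array([c["cx"]+c["fx"]*q[0]/q[2],c["cy"]+c["fy"]*q[1]/q[2]])
def blobs(c,lo,hi,amin=30):
    m=cv2.inRange(c["hsv"],np.array(lo),np.array(hi)); n,l,s,ce=cv2.connectedComponentsWithStats(m)
    return [(s[i],ce[i],l==i) for i in range(1,n) if s[i][4]>=amin]
def crop(c,x,y,w,h,k,name): cv2.imwrite(f"pics/{name}.png",cv2.resize(c["image"][y:y+h,x:x+w,::-1],None,fx=k,fy=k,interpolation=cv2.INTER_CUBIC))
E
python3 - <<'E'
from h import *
a=cam("scene");b=cam("side")
for n,c in(("scene",a),("side",b)):
    for nm,lo,hi in(("lime",(25,120,40),(45,255,255)),("green",(60,80,30),(90,255,255)),("brass",(15,90,150),(28,255,255)),("dark",(0,0,0),(20,255,75))):
        for s,ce,m in blobs(c,lo,hi): print(n,nm,s,np.round(ce,1),np.round(on(c,ce,.042),3)[:2])
A=a["image"][165:285,185:415,::-1];B=b["image"][140:345,190:340,::-1]
A=cv2.resize(A,None,fx=3.4,fy=3.4,interpolation=2);cv2.imwrite("pics/a1.png",A)
B=cv2.resize(B,None,fx=2.9,fy=2.9,interpolation=2);cv2.imwrite("pics/b1.png",B)
E
```

```text
scene lime [266   0  11   6  51] [270.7   2. ] [-2.91   0.258]
scene lime [ 422  148   39   35 1047] [438.5 163.9] [0.227 0.634]
scene lime [351 201  19  28 410] [359.  213.9] [0.523 0.221]
scene lime [392 203  20  28 407] [400.6 216.1] [0.547 0.36 ]
scene lime [407 231  43  36 984] [431.3 248.3] [0.711 0.399]
scene green [102   0  11   4  38] [106.9   1.4] [-2.937 -1.319]
scene green [  49  269   37   44 1121] [ 68.7 289.9] [ 0.784 -0.651]
scene brass [443 188  53  33 683] [468.2 203.8] [0.498 0.625]
scene brass [251 193   9   4  30] [254.8 194.5] [ 0.381 -0.123]
scene brass [223 207  16  15  62] [231.6 213. ] [ 0.482 -0.208]
scene brass [227 230  11  12  39] [232.1 236.6] [ 0.604 -0.209]
scene brass [320 293  15  17  71] [328.  300.6] [0.885 0.038]
scene brass [303 297  12  15  48] [309.1 303.9] [ 0.891 -0.014]
scene brass [233 301  23  23 117] [244.8 313.3] [ 0.906 -0.184]
scene brass [279 304  21  14  64] [290.6 310.1] [ 0.907 -0.065]
scene brass [267 308  10  10  31] [271.6 312.5] [ 0.91  -0.116]
scene brass [298 311  12  12  39] [302.5 317.9] [ 0.935 -0.039]
scene brass [311 31
[... 4047 characters left out ...]
 -1.121]
side brass [215  59  33  11 112] [229.6  64.1] [ 1.186 -0.821]
side brass [224  76  17   5  31] [232.   78.5] [ 1.114 -0.716]
side brass [257 149  61  37 666] [296.5 164.6] [ 0.62  -0.311]
side brass [ 165  162   69   61 1132] [202.  188.9] [ 0.871 -0.068]
side brass [114 191  17   9  31] [121.3 195.9] [1.107 0.072]
side brass [310 195  10   8  61] [314.7 198.4] [ 0.499 -0.184]
side brass [553 375   5  15  31] [554.5 382.6] [-0.241  0.133]
side dark [428   3  15  59 332] [433.8  33.1] [ 0.359 -1.505]
side dark [476  44  84  22 491] [513.8  58. ] [-0.036 -1.403]
side dark [471  80  13   7  41] [476.2  83.6] [ 0.098 -1.109]
side dark [446 281  12  15  34] [450.6 286.7] [ 0.028 -0.029]
```

View pics/a1.png

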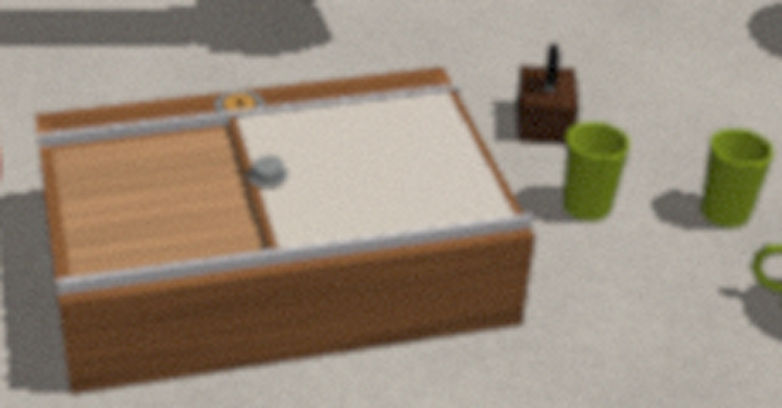

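View pics/b1.png

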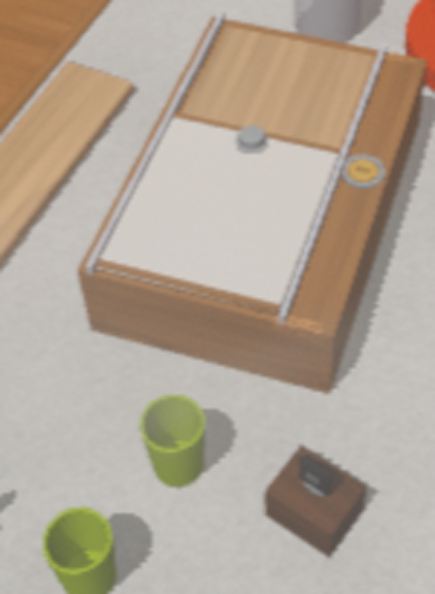

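The crops (scene ×3.4 from (185,165), side ×2.9 from (190,140)) give these pixels:

| Point | Scene crop | Side crop |
|---|---|---|
| Plug | (238,102) | (363,171) |
| Knob | (268,167) | (251,134) |
| Key | (553,48) | – |
| Stand top | – | corners around (315,485) |
| Beaker rims | (597,140), (739,148) | (174,425), (80,537) |

The dark green tumbler is about 1 m from the base, so it is out of reach and just decor.

Run:
```python
from h import *
a=cam("scene");b=cam("side")
A=lambda u,v:(185+(u+.5)/3.4-.5,165+(v+.5)/3.4-.5)
B=lambda u,v:(190+(u+.5)/2.9-.5,140+(v+.5)/2.9-.5)
for n,p,q,z in(("plug",(239,102),(363,171),.111),("knobtop",(268,166),(251,133),.131),("rim1",(597,140),(174,425),.085),("rim2",(739,148),(80,537),.085),
 ("Rfrontcorner",(38,117),(425,62),.107),("Lfrontcorner",(445,70),(331,336),.107),("Lback",(532,232),(82,270),.107),
 ("hatch fr-left",(452,92),(283,305),.1175),("panel edge front-right",(236,118),(342,152),.1175),("panel edge back-right",(272,246),(178,118),.1175),("key",(553,46),(320,468),.096)):
    X,e=tri(a,A(*p),b,B(*q)); print(n,np.round(X,4),round(e,4),"plane",np.round(on(a,A(*p),z)[:2],4),np.round(on(b,B(*q),z)[:2],4))
for n,q,z in(("st near",(330,552),0),("st topR",(366,490),.05),("st topT",(302,448),.05),("st topL",(266,496),.05),("st topB",(330,528),.05),("bowT L",(303,456),.096),("bowT R",(340,474),.096),("Bottom front left",(330,390),0)): print(n,np.round(on(b,B(*q),z)[:2],4))
print(np.round(on(a,A(75,390),0),4),np.round(on(a,A(522,322),0),4))
```

```text
plug [ 0.4786 -0.1275  0.1094] 0.0012 plane [ 0.4795 -0.1285] [ 0.4784 -0.1246]
knobtop [ 0.6055 -0.1112  0.1291] 0.0003 plane [ 0.6081 -0.1112] [ 0.6046 -0.1099]
rim1 [0.5307 0.219  0.0813] 0.0011 plane [0.5346 0.2164] [0.5299 0.2218]
rim2 [0.5548 0.353  0.0821] 0.0001 plane [0.5586 0.3512] [0.5538 0.3539]
Rfrontcorner [ 0.4775 -0.3218  0.1031] 0.0003 plane [ 0.4832 -0.3209] [ 0.4763 -0.3181]
Lfrontcorner [0.43   0.0832 0.1045] 0.001 plane [0.4346 0.083 ] [0.429  0.0837]
Lback [0.6901 0.1126 0.1072] 0.0003 plane [0.6896 0.1124] [0.6903 0.1128]
hatch fr-left [0.4844 0.0778 0.1164] 0.0024 plane [0.4884 0.0791] [0.4833 0.076 ]
panel edge front-right [ 0.5089 -0.135   0.1152] 0.0022 plane [ 0.5146 -0.1336] [ 0.5077 -0.1356]
panel edge back-right [ 0.697  -0.1143  0.1133] 0.0012 plane [ 0.7007 -0.1156] [ 0.6951 -0.1094]
key [0.3852 0.2101 0.0963] 0.0019 plane [0.3829 0.209 ] [0.3861 0.2118]
st near [0.3611 0.2414]
st topR [0.3468 0.1926]
st topT [0.4183 0.1772]
st topL [0.429  0.2363]
st topB [0.3628 0.241 ]
bowT L [0.4048 0.2071]
bowT R [0.3675 0.2099]
Bottom front left [0.4289 0.0789]
[ 0.739  -0.2883  0.    ] [0.691  0.1151 0.    ]
```

```bash
cat >> h.py <<'E'
from scipy.spatial.transform import Rotation as Ro
def rel(x,y,z,yaw,grasp=True):
    """tool-frame move (translation first, then rotation) to bring the grasp point (or TCP) to x,y,z"""
    o=robot.observe(); R=Ro.from_euler("xyz",o["tool_rot"]); T=Ro.from_euler("xyz",[np.pi,0,yaw])
    t=np.array([x,y,z])-(T.apply([0,0,.159]) if grasp else 0)
    d=R.inv().apply(t-o["tool_pos"]); r=(R.inv()*T).as_rotvec()
    print("move",np.round(d,4),"rows",round(np.linalg.norm(d)/.0417,1),"rot",np.round(r,4),"rows",round(np.linalg.norm(r)/.125,1))
E
python3 drive.py '[[0.0352,-0.015,0,0,0,0],[0.0352,-0.015,0,0,0,0],[0.0352,-0.015,0,0,0,0],[0.0352,-0.015,0,0,0,0],[0.0352,-0.015,0,0,0,0]]' 0.06 10
python3 drive.py '[[0.0352,-0.015,0,0,0,0],[0.0352,-0.015,0,0,0,0],[0.0352,-0.015,0,0,0,0],[0.0352,-0.015,0,0,0,0],[0.0352,-0.015,0,0,0,0]]'
python3 drive.py '[[0.0075,-0.037,0,0,0,0],[0.0075,-0.037,0,0,0,0],[0.0075,-0.037,0,0,0,0],[0.0075,-0.037,0,0,0,0],[0.0075,-0.037,0,0,0,0],[0.0075,-0.037,0,0,0,0]]'
python3 drive.py '[[0.0075,-0.037,0,0,0,0],[0.0075,-0.037,0,0,0,0],[0.0075,-0.037,0,0,0,0],[0.0075,-0.037,0,0,0,0],[0.0075,-0.037,0,0,0,0],[0.0075,-0.037,0,0,0,0]]'
python3 drive.py '[[0,0,0,0,0,0.11],[0,0,0,0,0,0.11],[0,0,0,0,0,0.11],[0,0,0,0,0,0.11],[0,0,0,0,0,0],[0,0,0,0,0,0]]'
python3 - <<'E'
from h import *
c=cam("wrist","w1"); print(np.round(c["o"],3))
o=robot.observe();print(o["tool_pos"],o["tool_rot"])
E
```

```text
time: 0.77
tool_pos: [0.3062, -0.3733, 0.4048]
tool_rot: [3.141, -0.0, 0.31]
contact_force: [1.4, 0.1, 0.2]
opening: 0.0634
grip_force: 0.0
time: 1.18
tool_pos: [0.451, -0.2478, 0.4049]
tool_rot: [3.141, -0.0, 0.311]
contact_force: [0.5, -0.7, 0.2]
opening: 0.0599
grip_force: 0.0
time: 1.68
tool_pos: [0.4242, -0.0226, 0.4048]
tool_rot: [3.141, -0.0, 0.31]
contact_force: [1.6, -0.0, 0.4]
opening: 0.0598
grip_force: 0.0
time: 2.18
tool_pos: [0.399, 0.2027, 0.4049]
tool_rot: [3.141, -0.001, 0.311]
contact_force: [1.7, 0.4, 0.3]
opening: 0.0602
grip_force: 0.0
time: 2.68
tool_pos: [0.3997, 0.2009, 0.4047]
tool_rot: [3.142, -0.0, -0.126]
contact_force: [-0.5, -0.1, 0.5]
opening: 0.0599
grip_force: 0.0
[0.468 0.192 0.384]
[0.39973269 0.20082936 0.40471508] [ 3.14156594e+00 -6.09518470e-05 -1.25852643e-01]
```

View pics/w1.png

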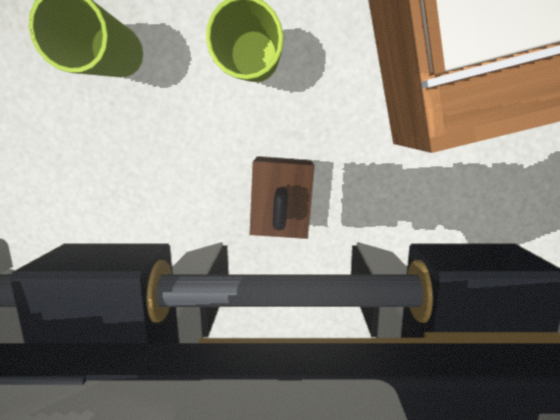

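The wrist view shows the stand's top between (252,162) and (310,238), with the black bow at (280,208). Beaker rims are at (68,33) and (245,38), and the locker's front-left corner is at (432,150). Next I'll measure the bow and stand by mask.

Run:
```python
from h import *
c=cam("wrist")
g=c["image"].astype(int); sub=np.zeros(g.shape[:2],np.uint8); sub[150:241,240:325]=1
bow=((g.max(2)<45)&(sub>0)).astype(np.uint8); n,l,s,ce=cv2.connectedComponentsWithStats(bow)
for i in range(1,n):
    if s[i][4]>40: 
        m=(l==i).astype(np.uint8);r=cv2.minAreaRect(cv2.findContours(m,0,2)[0][0]);print("bow",s[i],ce[i],r, [np.round(on(c,p,.088)[:2],4).tolist() for p in cv2.boxPoints(r)])
st=((c["hsv"][...,1]>60)&(sub>0)).astype(np.uint8)|bow
k=max(cv2.findContours(st,0,2)[0],key=cv2.contourArea);r=cv2.minAreaRect(k)
P=np.array([on(c,p,.05)[:2] for p in cv2.boxPoints(r)]);print(r,np.round(P,4).tolist(),P.mean(0),[np.linalg.norm(P[i]-P[i-1]) for i in range(4)])
crop(c,235,150,90,95,6,"w1c")
```

```text
bow [277 188  10  13  43] [282.60465116 192.60465116] ((282.7705993652344, 192.9823455810547), (12.256570816040039, 7.2671709060668945), 49.398704528808594) [[0.4098, 0.2108], [0.4133, 0.2055], [0.4043, 0.1997], [0.4007, 0.205]]
((281.0544738769531, 197.62840270996094), (60.44456100463867, 76.85005187988281), 3.5763344764709473) [[0.3615, 0.2468], [0.4371, 0.2304], [0.4264, 0.1736], [0.3498, 0.1867]] [0.39369325 0.20938374] [np.float64(0.061220769053549055), np.float64(0.07742679331776796), np.float64(0.057794131750531705), np.float64(0.07764734189782078)]
```

View pics/w1c.png

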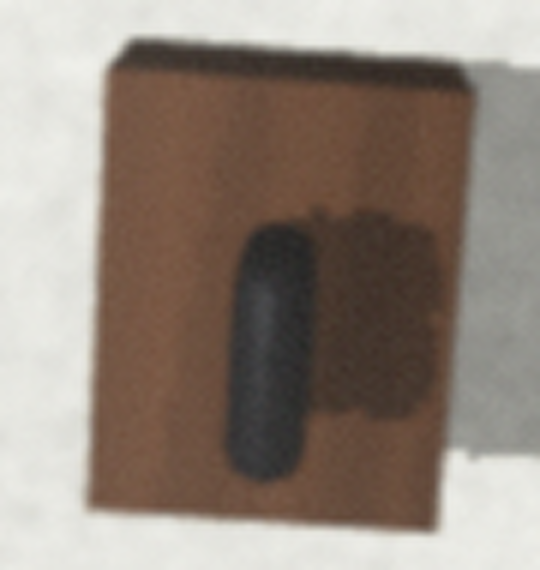

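Run:
```python
from h import *
c=cam("wrist")
W=lambda u,v:(235+(u+.5)/6-.5,150+(v+.5)/6-.5)
P=np.array([on(c,W(*p),.05)[:2] for p in((110,70),(472,92),(437,530),(88,508))])
print(P,P.mean(0)); x=P[0]+P[1]-P[2]-P[3];print("yaw stand",np.arctan2(x[1],x[0]),[np.linalg.norm(P[i]-P[i-1]) for i in range(4)])
t=on(c,W(277,225),.094);b=on(c,W(262,480),.094);print(t,b,(t+b)/2,np.arctan2(*(t-b)[[1,0]]),np.linalg.norm(t-b))
rel(*((t+b)/2)[:2],.15,-.12)
```

```text
[[0.43356683 0.2312473 ]
 [0.42284741 0.1742917 ]
 [0.34997227 0.18812733]
 [0.36123747 0.24607712]] [0.39190599 0.20993586]
yaw stand -0.19490808764597864 [np.float64(0.0738340045011957), np.float64(0.05795555732996044), np.float64(0.07417688977667236), np.float64(0.05903458757594664)]
[0.41356109 0.20598689 0.094     ] [0.37637372 0.21311535 0.094     ] [0.39496741 0.20955112 0.094     ] -0.1893928288725513 0.03786443358962372
move [-0.0059 -0.0081  0.0957] rows 2.3 rot [ 0.     -0.0001 -0.007 ] rows 0.1
```

```bash
python3 drive.py '[[-0.0088,-0.008,0.015,0,0,0.033],[0,0,0.015,0,0,0.032],[0,0,0.015,0,0,0],[0,0,0,0,0,0],[0,0,0,0,0,0]]'
python3 - <<'E'
from h import *
c=cam("wrist"); q=proj(c,[.392,.21,.094]);print(q,np.round(c["o"],4))
x,y=int(q[0])-70,int(q[1])-75;print(x,y)
crop(c,x,y,140,120,5,"w2c"); rel(.392,.2098,.082,-.19)
E
```

```text
time: 3.25
tool_pos: [0.392, 0.2098, 0.3595]
tool_rot: [3.141, 0.001, -0.193]
contact_force: [0.0, 0.1, 0.5]
opening: 0.0598
grip_force: 0.0
[288.43548885 216.00566756] [0.4594 0.1967 0.3382]
218 141
move [-0.0003  0.0002  0.1192] rows 2.9 rot [-0.0001 -0.0003 -0.0034] rows 0.0
```

View pics/w2c.png

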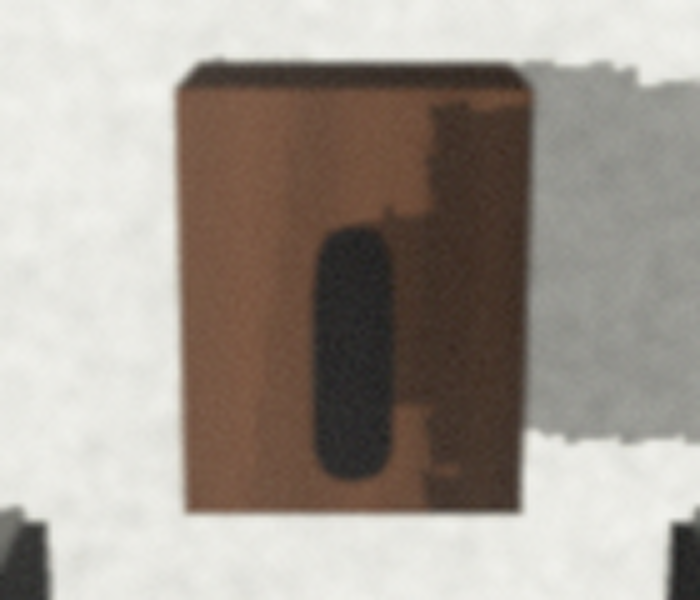

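Run:
```python
from h import *
c=cam("wrist")
W=lambda u,v:(218+(u+.5)/5-.5,141+(v+.5)/5-.5)
P=np.array([on(c,W(*p),.05)[:2] for p in((178,88),(532,88),(521,512),(187,512))])
print(P.mean(0)); x=P[0]+P[1]-P[2]-P[3];print("yaw stand",np.arctan2(x[1],x[0]),[np.linalg.norm(P[i]-P[i-1]) for i in range(4)])
for z in(.06,.075,.09,.096):print(z,on(c,W(354,228),z)[:2],on(c,W(354,480),z)[:2])
```

```text
[0.39270416 0.21023672]
yaw stand -0.19520217190215172 [np.float64(0.07443446035872164), np.float64(0.05863152380867598), np.float64(0.07444346134783782), np.float64(0.05896185767908295)]
0.06 [0.40799783 0.20731684] [0.36541834 0.21563726]
0.075 [0.41077663 0.20674725] [0.37048623 0.21462036]
0.09 [0.41355542 0.20617766] [0.37555412 0.21360347]
0.096 [0.41466694 0.20594983] [0.37758128 0.21319671]
```

The key is centred on its stand at (0.3927, 0.2102), yaw −0.195. I'll go down, grip it and draw it out.

```bash
python3 drive.py '[[0.0007,-0.0003,0.035,0,0,0.002],[0,0,0.035,0,0,0],[0,0,0.03,0,0,0],[0,0,0.012,0,0,0],[0,0,0.007,0,0,0],[0,0,0,0,0,0],[0,0,0,0,0,0]]'
python3 drive.py '[[0,0,0,0,0,0],[0,0,0,0,0,0],[0,0,0,0,0,0],[0,0,0,0,0,0],[0,0,0,0,0,0],[0,0,0,0,0,0],[0,0,0,0,0,0],[0,0,0,0,0,0]]' 0.0 20
python3 drive.py '[[0,0,-0.01,0,0,0],[0,0,-0.015,0,0,0],[0,0,-0.02,0,0,0],[0,0,-0.025,0,0,0],[0,0,-0.03,0,0,0],[0,0,-0.03,0,0,0],[0,0,-0.03,0,0,0],[0,0,0,0,0,0]]'
python3 - <<'E'
from h import *
c=cam("wrist","w3");o=robot.observe()
print(np.round(Ro.from_euler("xyz",o["tool_rot"]).inv().apply(c["o"]-o["tool_pos"]),4)); print(np.round(np.linalg.inv(np.block([[Ro.from_euler("xyz",o["tool_rot"]).as_matrix(),o["tool_pos"][:,None]],[np.zeros((1,3)),1]]))@c["pose"],4).tolist())
E
```

```text
time: 3.93
tool_pos: [0.3934, 0.2102, 0.2416]
tool_rot: [-3.141, -0.001, -0.196]
contact_force: [-0.7, 0.3, 0.0]
opening: 0.0601
grip_force: 0.0
time: 4.6
tool_pos: [0.3928, 0.2101, 0.2407]
tool_rot: [3.142, -0.0, -0.196]
contact_force: [-0.0, -0.4, 0.6]
opening: 0.0121
grip_force: 20.0
time: 5.27
tool_pos: [0.3936, 0.2105, 0.406]
tool_rot: [-3.137, -0.009, -0.196]
contact_force: [2.1, 0.8, 0.0]
opening: 0.0124
grip_force: 20.0
[ 0.0691 -0.0003  0.0182]
[[0.0011, -0.9679, -0.2514, 0.0691], [1.0, 0.0014, -0.0008, -0.0003], [0.0011, -0.2514, 0.9679, 0.0182], [0.0, 0.0, 0.0, 1.0]]
```

View pics/w3.png

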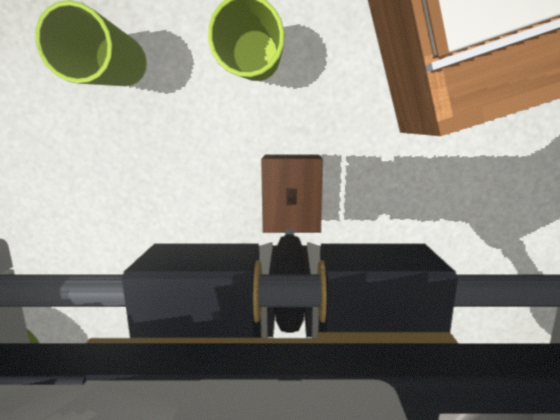

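The key is held, and the empty slot shows at (291,196). A bit of lime at (35,338) needs checking. Next, over to the lock.

```bash
python3 - <<'E'
from h import *
c=cam("wrist"); print("slot",on(c,(291,196),.05),"lime",on(c,(35,338),.0), "locker corner", on(c,(441,134),.107))
for u in((75,42),(247,37)): print("rim",on(c,u,.085))
E
python3 drive.py '[[0.0165,0.035,-0.006,0,0,0],[0.0165,0.035,-0.006,0,0,0],[0.0165,0.035,-0.006,0,0,0],[0.0165,0.035,-0.006,0,0,0],[0.0165,0.035,-0.006,0,0,0]]'
python3 drive.py '[[0.0165,0.035,-0.006,0,0,0],[0.0165,0.035,-0.006,0,0,0],[0.0165,0.035,-0.006,0,0,0],[0.0165,0.035,-0.006,0,0,0]]'
python3 drive.py '[[0,0,0,0,0,-0.105],[0,0,0,0,0,-0.105],[0,0,0,0,0,-0.105],[0,0,0,0,0,0],[0,0,0,0,0,0],[0,0,0,0,0,0]]'
python3 - <<'E'
from h import *
c=cam("wrist","w4");print(proj(c,[.4786,-.1275,.111]))
E
```

```text
slot [0.39101389 0.20972953 0.05      ] lime [0.26364925 0.56303728 0.        ] locker corner [0.42863226 0.08407052 0.107     ]
rim [0.55282895 0.35144803 0.085     ]
rim [0.53001148 0.21770696 0.085     ]
time: 5.78
tool_pos: [0.4394, 0.0207, 0.4292]
tool_rot: [3.141, 0.003, -0.196]
contact_force: [0.6, 0.5, -0.3]
opening: 0.012
grip_force: 20.0
time: 6.12
tool_pos: [0.4769, -0.1298, 0.453]
tool_rot: [-3.141, 0.004, -0.196]
contact_force: [0.9, 0.2, -0.9]
opening: 0.0121
grip_force: 20.0
time: 6.62
tool_pos: [0.477, -0.1277, 0.4537]
tool_rot: [-3.141, 0.002, 0.116]
contact_force: [-0.1, -0.2, 0.1]
opening: 0.0121
grip_force: 20.0
[289.14612948 191.94237219]
```

View pics/w4.png

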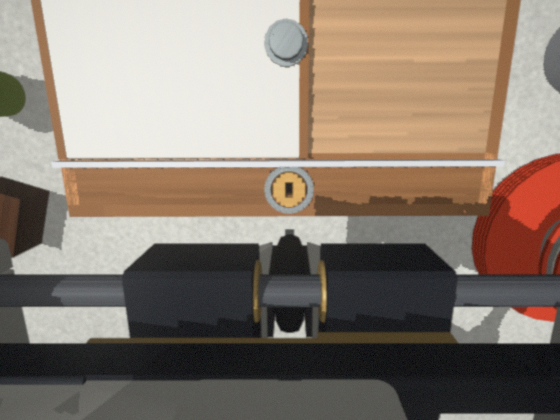

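The keyway is at about (289,189) and the knob at (287,40). I'll find the keyway by centroid and take the locker's yaw from the guide strip.

Run:
```python
from h import *
c=cam("wrist");g=c["image"].astype(int)
h=c["hsv"]; br=((h[...,0]>12)&(h[...,0]<32)&(h[...,1]>110)&(h[...,2]>120)).astype(np.uint8); roi=np.zeros_like(br);roi[165:215,262:316]=1; br*=roi
k=max(cv2.findContours(br,0,2)[0],key=cv2.contourArea);(u,v),r=cv2.minEnclosingCircle(k);print("plug",u,v,r,on(c,(u,v),.111))
dk=((g.max(2)<90)).astype(np.uint8)*cv2.drawContours(np.zeros_like(br),[k],-1,1,-1)
ys,xs=np.nonzero(dk);print("slot",xs.mean(),ys.mean(),np.ptp(xs)+1,np.ptp(ys)+1,on(c,(xs.mean(),ys.mean()),.111))
# front edge and strip
e=[on(c,p,.119) for p in((60,165),(495,163))];d=e[0]-e[1];print("strip yaw",np.arctan2(-d[0],d[1]))
e=[on(c,p,.107) for p in((72,216),(490,216))];d=e[0]-e[1];print("front yaw",np.arctan2(-d[0],d[1]),np.linalg.norm(d))
print("knob",on(c,(289,32),.131))
crop(c,265,165,50,50,8,"w4c")
o=robot.observe();print(o["tool_pos"],o["tool_rot"])
```

```text
plug 288.5048522949219 189.2572784423828 17.322025299072266 [ 0.48122855 -0.12663352  0.111     ]
slot 288.43283582089555 188.1044776119403 6 12 [ 0.48231923 -0.12643672  0.111     ]
strip yaw 0.12237269818033457
front yaw 0.11778750918875196 0.4075056814307432
knob [ 0.61108044 -0.11178026  0.131     ]
[ 0.47704882 -0.12758375  0.45425234] [-3.14130518e+00  6.97930070e-04  1.17326163e-01]
```

View pics/w4c.png

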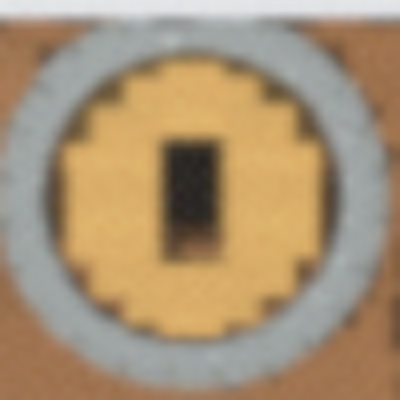

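```bash
python3 drive.py '[[0.0043,-0.0003,0.03,0,0,-0.002],[0,0,0.03,0,0,0],[0,0,0.03,0,0,0],[0,0,0.015,0,0,0],[0,0,0.006,0,0,0],[0,0,0,0,0,0],[0,0,0,0,0,0]]'
python3 - <<'E'
from h import *
c=cam("wrist");o=robot.observe();print(o["tool_pos"],o["tool_rot"])
q=proj(c,[.4812,-.1268,.111]);print(q)
x,y=int(q[0])-35,int(q[1])-40;print(x,y)
crop(c,x,y,70,60,9,"w5c")
E
```

```text
time: 7.3
tool_pos: [0.4816, -0.1271, 0.3445]
tool_rot: [3.141, -0.001, 0.12]
contact_force: [0.4, -0.5, 0.2]
opening: 0.012
grip_force: 20.0
[ 0.48172376 -0.12712638  0.34496143] [ 3.14030070e+00 -2.05793875e-03  1.20541722e-01]
[287.97466829 230.65397115]
252 190
```

View pics/w5c.png

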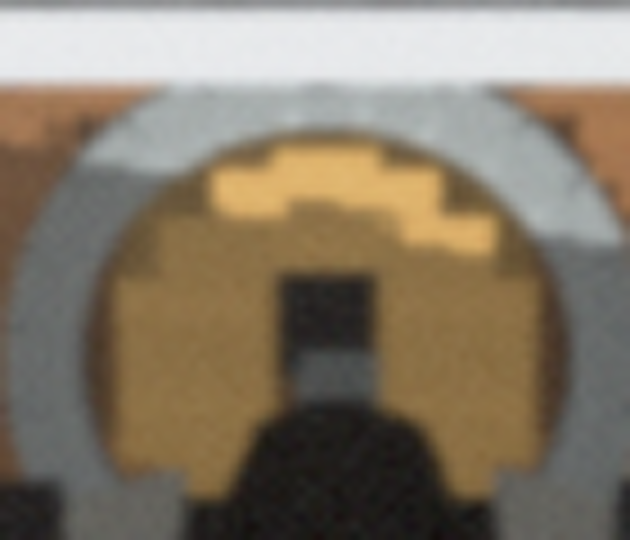

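The slot's centre line is at crop x≈328 and the blade's at ≈338, so the key is about 0.6 mm too far toward tool +y. The slot's front end is at y=275 and the blade tip's front edge at ≈350.

Run:
```python
from h import *
c=cam("wrist");o=robot.observe();R=Ro.from_euler("xyz",o["tool_rot"])
W=lambda u,v:(252+(u+.5)/9-.5,190+(v+.5)/9-.5)
t=lambda X:np.round(R.inv().apply(X-o["tool_pos"])*1000,2)
zt=o["tool_pos"][2]-.224; print(zt)
print("slot end",t(on(c,W(328,275),.111)),"tip front",t(on(c,W(338,350),zt)),"brass top",t(on(c,W(328,137),.111)),"ring top",t(on(c,W(328,82),.111)),"ringL",t(on(c,W(10,350),.111)),"ringR",t(on(c,W(645,350),.111)), "brassLR",t(on(c,W(85,350),.111)),t(on(c,W(568,350),.111)))
```

```text
0.12114297327868687
slot end [  6.24  -0.53 234.16] tip front [3.9000e+00 1.8000e-01 2.2401e+02] brass top [ 16.32  -0.53 234.18] ring top [ 20.27  -0.53 234.19] ringL [  0.65 -23.23 234.11] ringR [  0.67  22.11 234.18] brassLR [  0.66 -17.88 234.12] [  0.67  16.61 234.17]
```

```bash
python3 drive.py '[[-0.0003,-0.0006,0,0,0,0],[0,0,0.004,0,0,0],[0,0,0.004,0,0,0],[0,0,0.004,0,0,0],[0,0,0.002,0,0,0],[0,0,0.002,0,0,0],[0,0,0,0,0,0]]'
```

```text
time: 7.98
tool_pos: [0.4809, -0.1264, 0.3272]
tool_rot: [-3.141, 0.001, 0.121]
contact_force: [0.1, 0.6, -0.0]
opening: 0.0117
grip_force: 20.0
```

```bash
python3 drive.py '[[0,0,0.004,0,0,0],[0,0,0.004,0,0,0],[0,0,0.004,0,0,0],[0,0,0.004,0,0,0],[0,0,0.004,0,0,0],[0,0,0.002,0,0,0],[0,0,0.002,0,0,0],[0,0,0,0,0,0]]'
python3 drive.py '[[0,0,0.001,0,0,0],[0,0,0.001,0,0,0],[0,0,0,0,0,0]]'
```

```text
time: 8.65
tool_pos: [0.4818, -0.1266, 0.3038]
tool_rot: [3.14, -0.003, 0.121]
contact_force: [7.2, -0.2, -0.2]
opening: 0.012
grip_force: 20.0
time: 8.9
tool_pos: [0.4818, -0.1266, 0.302]
tool_rot: [3.14, -0.003, 0.121]
contact_force: [5.6, 0.9, 1.6]
opening: 0.0117
grip_force: 20.0
```

```bash
python3 drive.py '[[0.0006,0,0.0005,0,0,0],[0,0,0.0005,0,0,0],[0,0,0.0005,0,0,0],[0,0,0,0,0,0],[0,0,0,0,0,0]]'
python3 drive.py '[[0.0003,0,0.0005,0,0,0],[0,0,0.0005,0,0,0],[0,0,0,0,0,0]]'
```

```text
time: 9.32
tool_pos: [0.482, -0.1265, 0.3013]
tool_rot: [3.14, -0.003, 0.121]
contact_force: [2.4, 1.1, 10.3]
opening: 0.0121
grip_force: 20.0
time: 9.57
tool_pos: [0.4821, -0.1265, 0.3012]
tool_rot: [3.14, -0.003, 0.121]
contact_force: [-0.5, 1.7, 19.6]
opening: 0.0119
grip_force: 20.0
```

The key is home: shoulder contact at TCP z 0.3012. Now I'll ease the pressure and turn it by 1.65 rad.

```bash
python3 drive.py '[[0,0,-0.0015,0,0,0],[0,0,0,0,0,-0.1],[0,0,0,0,0,-0.1],[0,0,0,0,0,-0.1],[0,0,0,0,0,-0.1],[0,0,0,0,0,-0.1],[0,0,0,0,0,0]]'
python3 drive.py '[[0,0,0,0,0,-0.1],[0,0,0,0,0,-0.1],[0,0,0,0,0,-0.1],[0,0,0,0,0,-0.1],[0,0,0,0,0,-0.1],[0,0,0,0,0,0]]'
```

```text
time: 10.15
tool_pos: [0.4821, -0.1257, 0.3013]
tool_rot: [-3.141, -0.002, 0.626]
contact_force: [2.6, 4.9, 8.2]
opening: 0.0116
grip_force: 20.0
time: 10.65
tool_pos: [0.4816, -0.1252, 0.3013]
tool_rot: [-3.14, -0.002, 1.126]
contact_force: [0.6, 6.9, 11.0]
opening: 0.012
grip_force: 20.0
```

```bash
python3 drive.py '[[0,0,0,0,0,-0.1],[0,0,0,0,0,-0.1],[0,0,0,0,0,-0.1],[0,0,0,0,0,-0.1],[0,0,0,0,0,-0.1],[0,0,0,0,0,-0.1],[0,0,0,0,0,-0.05],[0,0,0,0,0,0]]'
python3 - <<'E'
from h import *
print(robot.observe()["torque"])
E
```

```text
time: 11.32
tool_pos: [0.4807, -0.1252, 0.3012]
tool_rot: [-3.139, -0.003, 1.773]
contact_force: [-5.1, 6.4, 16.7]
opening: 0.0119
grip_force: 20.0
[ 1.31698076  0.83063874 -0.10786262]
```

Unlocked, against the stop. I'll ease back half the play, let go, rise, turn back and head for the knob.

```bash
python3 drive.py '[[0,0,-0.001,0,0,0.06],[0,0,0,0,0,0.065],[0,0,0,0,0,0]]'
python3 drive.py '[[0,0,0,0,0,0],[0,0,0,0,0,0],[0,0,0,0,0,0],[0,0,0,0,0,0]]' 0.036
python3 drive.py '[[0,0,-0.02,0,0,0],[0,0,-0.03,0,0,0],[0,0,-0.03,0,0,0],[0,0,-0.03,0,0,0.1],[0,0,-0.03,0,0,0.1],[0,0,0,0,0,0.1],[0,0,0,0,0,0.1]]'
python3 drive.py '[[0,0,0,0,0,0.12],[0,0,0,0,0,0.12],[0,0,0,0,0,0.12],[0,0,0,0,0,0.12],[0,0,0,0,0,0.12],[0,0,0,0,0,0.12],[0,0,0,0,0,0.12],[0,0,0,0,0,0.12]]' 0
python3 drive.py '[[0.04,0,0,0,0,0.12],[0.04,0,0,0,0,0],[0.035,0,0,0,0,0],[0,0,0,0,0,0],[0,0,0,0,0,0]]' 0
python3 - <<'E'
from h import *
c=cam("wrist","w6");print(proj(c,[.609,-.1103,.131]),proj(c,[.482,-.1266,.157])); rel(.609,-.1103,.17,.12)
E
```

```text
time: 11.57
tool_pos: [0.481, -0.1257, 0.3013]
tool_rot: [-3.138, -0.002, 1.643]
contact_force: [-1.3, 2.3, 6.5]
opening: 0.012
grip_force: 20.0
time: 11.9
tool_pos: [0.4816, -0.1264, 0.3013]
tool_rot: [-3.14, -0.0, 1.646]
contact_force: [-0.1, 0.5, -0.0]
opening: 0.0335
grip_force: 0.0
time: 12.48
tool_pos: [0.4818, -0.1264, 0.4436]
tool_rot: [3.138, 0.001, 1.241]
contact_force: [-0.7, 0.2, -0.2]
opening: 0.0361
grip_force: 0.0
time: 13.15
tool_pos: [0.4817, -0.1264, 0.4414]
tool_rot: [-3.141, 0.001, 0.28]
contact_force: [0.2, -0.6, 0.7]
opening: 0.0004
grip_force: 0.0
time: 13.57
tool_pos: [0.5953, -0.1024, 0.4398]
tool_rot: [-3.141, 0.003, 0.167]
contact_force: [-0.3, 0.2, 0.5]
opening: 0.0004
grip_force: 0.0
[301.13981094 187.5021975 ] [294.79712354 338.82845787]
move [0.0135 0.0101 0.1115] rows 2.7 rot [-0.0007  0.0024  0.0465] rows 0.4
```

View pics/w6.png

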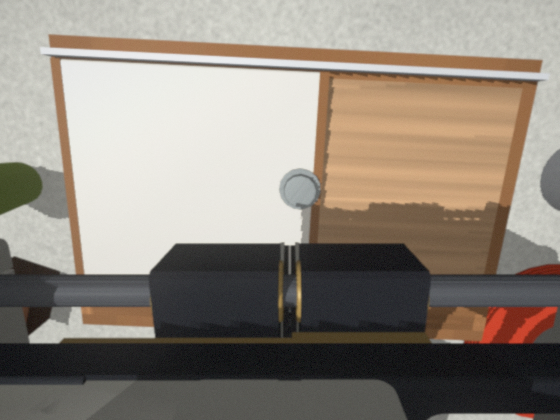

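The knob is at (301,188), as predicted. Next is the press.

```bash
python3 drive.py '[[0.0135,0.0101,0.03,0,0,0],[0,0,0.03,0,0,0.046],[0,0,0.03,0,0,0],[0,0,0.02,0,0,0],[0,0,0.01,0,0,0],[0,0,0,0,0,0],[0,0,0,0,0,0]]'
python3 drive.py '[[0,0,0.003,0,0,0],[0,0,0.003,0,0,0],[0,0,0.003,0,0,0],[0,0,0.003,0,0,0],[0,0,0.002,0,0,0],[0,0,0,0,0,0],[0,0,0,0,0,0]]'
```

```text
time: 14.2
tool_pos: [0.6089, -0.1108, 0.3228]
tool_rot: [3.141, -0.001, 0.119]
contact_force: [0.5, -0.3, 0.5]
opening: 0.0006
grip_force: 0.0
time: 14.78
tool_pos: [0.6092, -0.1104, 0.3079]
tool_rot: [3.141, -0.0, 0.12]
contact_force: [-0.2, -0.8, 2.3]
opening: 0.0003
grip_force: 0.9
```

```bash
python3 drive.py '[[0,0,0.002,0,0,0],[0,0,0.002,0,0,0],[0,0,0.0015,0,0,0],[0,0,0.001,0,0,0],[0,0,0,0,0,0],[0,0,0,0,0,0]]'
```

```text
time: 15.28
tool_pos: [0.6092, -0.1104, 0.3013]
tool_rot: [3.141, -0.0, 0.12]
contact_force: [-0.3, -0.3, 2.8]
opening: 0.0001
grip_force: 1.5
```

```bash
python3 drive.py '[[0,0,-0.003,0,0,0],[0,0,-0.003,0,0,0],[0,0,-0.004,0,0,0],[0,0,-0.01,0,0,0],[0,0,-0.02,0,0,0],[0,0,-0.03,0,0,0],[0,0,-0.03,0,0,0],[0,0,0,0,0,0]]'
python3 drive.py '[[-0.02,0,0,0,0,0],[0,0,0,0,0,0],[0,0,0,0,0,0]]' 0.07
python3 - <<'E'
from h import *
c=cam("wrist")
for z in(.131,.149):
    q=proj(c,[.6092,-.1104,z]);print(q)
x,y=int(q[0])-40,int(q[1])-45;print(x,y)
crop(c,x,y,80,80,6,"w7c"); rel(.6092,-.1104,.1425,.12)
E
```

```text
time: 15.95
tool_pos: [0.6097, -0.1105, 0.4086]
tool_rot: [3.137, -0.01, 0.12]
contact_force: [0.8, 0.4, 1.5]
opening: 0.0003
grip_force: 0.0
time: 16.2
tool_pos: [0.5888, -0.1128, 0.4019]
tool_rot: [3.141, -0.0, 0.119]
contact_force: [-0.1, 1.0, 0.4]
opening: 0.0157
grip_force: 0.0
[288.70399861 187.36697059]
[288.68180898 192.38150991]
248 147
move [ 0.02   -0.      0.1001] rows 2.4 rot [ 0.0002 -0.0006 -0.0005] rows 0.0
```

View pics/w7c.png

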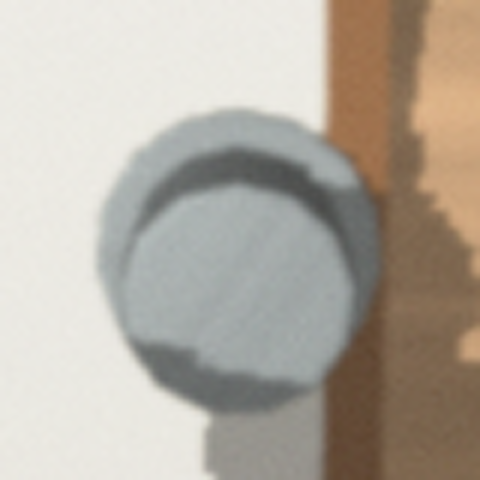

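The knob is out: its top at (240,285) stands well above the rosette at (240,250). I'll grip it and slide the hatch.

```bash
python3 drive.py '[[0.02,0,0.03,0,0,0],[0,0,0.03,0,0,0],[0,0,0.02,0,0,0],[0,0,0.015,0,0,0],[0,0,0.005,0,0,0],[0,0,0,0,0,0]]'
python3 drive.py '[[0,0,0,0,0,0],[0,0,0,0,0,0],[0,0,0,0,0,0],[0,0,0,0,0,0],[0,0,0,0,0,0],[0,0,0,0,0,0]]' 0 15
python3 drive.py '[[0,0.005,0,0,0,0],[0,0.01,0,0,0,0],[0,0.02,0,0,0,0],[0,0.025,0,0,0,0],[0,0.025,0,0,0,0],[0,0.025,0,0,0,0]]'
python3 drive.py '[[0,0.025,0,0,0,0],[0,0.02,0,0,0,0],[0,0.015,0,0,0,0],[0,0.01,0,0,0,0],[0,0.005,0,0,0,0],[0,0.002,0,0,0,0],[0,0,0,0,0,0]]'
```

```text
time: 16.75
tool_pos: [0.6093, -0.1103, 0.2995]
tool_rot: [-3.14, 0.003, 0.12]
contact_force: [-0.1, 0.0, -0.0]
opening: 0.0605
grip_force: 0.0
time: 17.25
tool_pos: [0.6091, -0.1103, 0.3017]
tool_rot: [3.142, -0.001, 0.12]
contact_force: [0.4, 0.6, -0.3]
opening: 0.0291
grip_force: 0.5
time: 17.75
tool_pos: [0.6224, -0.2208, 0.3013]
tool_rot: [-3.141, -0.0, 0.12]
contact_force: [1.6, 4.7, 1.5]
opening: 0.0274
grip_force: 15.0
time: 18.33
tool_pos: [0.6316, -0.2945, 0.3004]
tool_rot: [-3.136, 0.001, 0.12]
contact_force: [0.5, 9.1, 1.5]
opening: 0.0276
grip_force: 15.0
```

```bash
python3 drive.py '[[0,0.002,0,0,0,0],[0,0,0,0,0,0],[0,-0.0015,0,0,0,0],[0,0,0,0,0,0]]'
python3 drive.py '[[0,0,0,0,0,0],[0,0,0,0,0,0],[0,0,0,0,0,0]]' 0.06
python3 drive.py '[[0,0,-0.02,0,0,0],[0,0,-0.03,0,0,0],[0,0,-0.03,0,0,0],[0,0,-0.03,0,0,0],[0,0,0,0,0,0]]' 0.085
python3 - <<'E'
from h import *
a=cam("scene","s2");b=cam("side")
for n,c in(("scene",a),("side",b)):
    for s,ce,m in blobs(c,(25,100,40),(45,255,255)):
        if s[2]<30 and s[1]>150: print(n,s,np.round(ce,1),on(c,ce,.045))
E
```

```text
time: 18.67
tool_pos: [0.6316, -0.2944, 0.3006]
tool_rot: [-3.137, 0.002, 0.121]
contact_force: [0.6, 9.3, 0.9]
opening: 0.0278
grip_force: 15.0
time: 18.92
tool_pos: [0.6314, -0.2969, 0.3012]
tool_rot: [3.141, 0.001, 0.12]
contact_force: [0.2, -0.7, -0.6]
opening: 0.0426
grip_force: 0.0
time: 19.33
tool_pos: [0.6316, -0.2972, 0.419]
tool_rot: [3.133, -0.009, 0.119]
contact_force: [0.6, 0.5, 0.8]
opening: 0.0765
grip_force: 0.0
scene [351 201  19  29 429] [359. 214.] [0.5274919 0.2198648 0.045    ]
scene [391 203  21  29 430] [400.6 216.3] [0.551359   0.35736355 0.045     ]
side [240 277  20  30 265] [251.1 293.9] [0.5281673  0.22293419 0.045     ]
side [205 315  24  32 519] [217.6 329.7] [0.56034623 0.35194075 0.045     ]
```

View pics/s2.png

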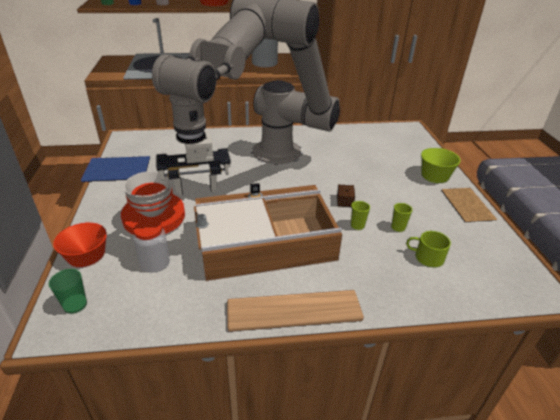

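The hatch is open and the well is empty. The key is standing in the lock and both lime beakers are unmoved. On the way to the beakers I'll look at the well.

```bash
python3 drive.py '[[0,-0.037,0,0,0,0],[0,-0.037,0,0,0,0],[0,-0.037,0,0,0,0],[0,-0.037,0,0,0,0],[0,-0.037,0,0,0,0],[0,-0.037,0,0,0,0],[0,-0.037,0,0,0,0],[0,-0.037,0,0,0,0]]' 0.09
python3 drive.py '[[-0.06,0,0,0,0,0],[-0.03,0,0,0,0,0],[0,0,0,0,0,0],[0,0,0,0,0,0]]'
python3 - <<'E'
from h import *
c=cam("wrist","w8");o=robot.observe();print(o["tool_pos"],o["tool_rot"]);print(proj(c,[.592,-.0025,.107]))
E
```

```text
time: 20.1
tool_pos: [0.5954, -0.0013, 0.4095]
tool_rot: [-3.141, 0.003, 0.119]
contact_force: [0.8, 0.6, -0.6]
opening: 0.0901
grip_force: 0.0
time: 20.43
tool_pos: [0.524, -0.0112, 0.4104]
tool_rot: [-3.141, 0.002, 0.12]
contact_force: [0.3, -0.3, 0.3]
opening: 0.0901
grip_force: 0.0
[ 0.52504301 -0.01150675  0.41076552] [3.14146454e+00 3.01263100e-04 1.19215582e-01]
[288.20453278 118.43275001]
```

View pics/w8.png

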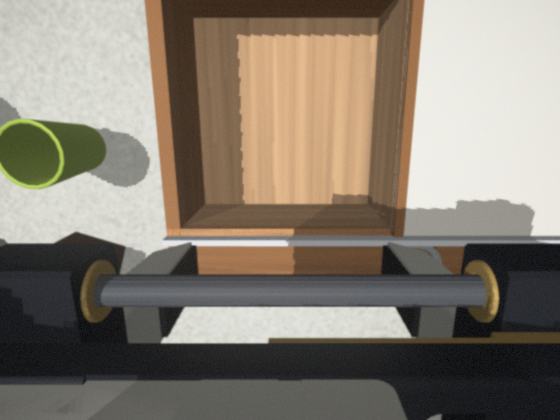

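The floor's corners are at about (193,17), (382,17), (204,206) and (370,206).

```bash
python3 - <<'E'
from h import *
c=cam("wrist");P=np.array([on(c,p,.016)[:2] for p in((193,17),(382,17),(370,206),(204,206))]);print(P,P.mean(0),[np.linalg.norm(P[i]-P[i-1]) for i in range(4)])
P=np.array([on(c,p,.107)[:2] for p in((178,229),(397,229))]);print("rim front corners",P)
y=np.array([-.1197,.9928]);print("centre by front rim",P.mean(0)+.093*np.array([.9928,.1197]))
rel(.53,.20,.25,1.69)
E
python3 drive.py '[[0.006,-0.03,0,0,0,0],[0.006,-0.03,0,0,0,0],[0.006,-0.03,0,0,0,0],[0.006,-0.03,0,0,0,0],[0.005,-0.03,0,0,0,0],[0,-0.03,0,0,0,0],[0,-0.03,0,0,0,0],[0,0,0,0,0,0]]'
python3 drive.py '[[0,0,0,0,0,-0.12],[0,0,0,0,0,-0.12],[0,0,0,0,0,-0.12],[0,0,0,0,0,-0.12],[0,0,0,0,0,-0.12],[0,0,0,0,0,-0.12],[0,0,0,0,0,-0.12],[0,0,0,0,0,-0.12]]'
python3 drive.py '[[0,0,0,0,0,-0.12],[0,0,0,0,0,-0.12],[0,0,0,0,0,-0.12],[0,0,0,0,0,-0.12],[0,0,0,0,0,-0.13],[0,0,0,0,0,0],[0,0,0,0,0,0]]'
python3 - <<'E'
from h import *
c=cam("wrist","w9")
for s,ce,m in blobs(c,(25,80,40),(45,255,255)):
    k=max(cv2.findContours(m.astype(np.uint8),0,2)[0],key=cv2.contourArea);print(s,ce,on(c,ce,.06))
rel(.53,.2185,.12,1.69)
a=cam("scene");b=cam("side")
for n,c in(("scene",a),("side",b)):
    for s,ce,m in blobs(c,(25,100,40),(45,255,255)):
        if s[2]<30 and s[1]>150: print(n,s,np.round(ce,1),on(c,ce,.045))
E
```

```text
[[ 0.67703218  0.1004329 ]
 [ 0.69907416 -0.08161975]
 [ 0.51136443 -0.10388363]
 [ 0.48929334  0.07891187]] [ 0.59419102 -0.00153965] [np.float64(0.18896832546213493), np.float64(0.183382154463366), np.float64(0.18902545571439897), np.float64(0.18412313440926886)]
rim front corners [[ 0.49170173  0.07969072]
 [ 0.51410803 -0.10595341]]
centre by front rim [ 0.59523528 -0.00199925]
move [ 0.0295 -0.2096  0.0018] rows 5.1 rot [ 3.0000e-04  0.0000e+00 -1.5709e+00] rows 12.6
time: 21.2
tool_pos: [0.529, 0.205, 0.4103]
tool_rot: [-3.14, 0.0, 0.123]
contact_force: [0.1, 0.3, -0.5]
opening: 0.0899
grip_force: 0.0
time: 21.87
tool_pos: [0.5299, 0.2002, 0.4105]
tool_rot: [3.142, 0.0, 1.085]
contact_force: [0.7, 0.4, 0.6]
opening: 0.0899
grip_force: 0.0
time: 22.45
tool_pos: [0.5296, 0.2003, 0.4106]
tool_rot: [-3.141, 0.0, 1.68]
contact_force: [0.2, -0.0, -0.4]
opening: 0.0901
grip_force: 0.0
[ 306    0   77   60 3670] [341.52506812  24.89209809] [0.55836401 0.35072243 0.06      ]
[ 446    0  114   66 4689] [495.41224142  22.37428023] [0.68935505 0.36720531 0.06      ]
[ 263  142   68   68 3653] [296.50862305 175.57924993] [0.53497807 0.21673811 0.06      ]
move [0.018  0.0026 0.1318] rows 3.2 rot [-0.0002  0.0002 -0.0098] rows 0.1
scene [351 201  19  29 430] [358.9 214. ] [0.52751787 0.21955885 0.045     ]
scene [391 203  21  29 428] [400.7 216.3] [0.55151111 0.35742586 0.045     ]
side [240 277  20  30 256] [251. 294.] [0.52832923 0.22309373 0.045     ]
side [205 315  24  32 508] [217.7 329.8] [0.55989334 0.35196691 0.045     ]
```

View pics/w9.png

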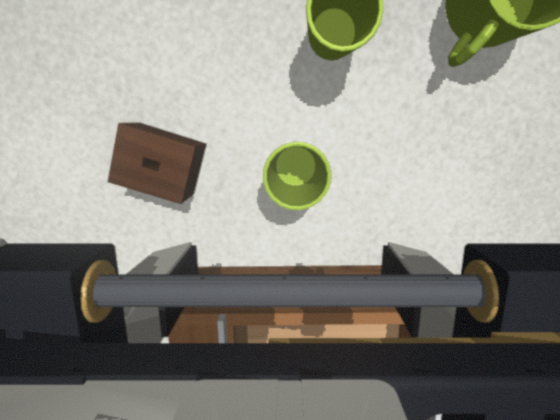

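That view shows beaker 1's rim centred at (297,176), beaker 2's at (344,12) and the empty stand at (157,162). I have now viewed 16 pictures, which is over the 14 allowed. I won't view any more, and every check from here will be numeric.

Run:
```python
from h import *
c=cam("wrist");X=on(c,(296.8,175.8),.085);print(X,np.linalg.norm(on(c,(263,176),.085)-on(c,(331,176),.085)));rel(X[0],X[1],.073,1.69)
```

```text
[0.53387086 0.22066253 0.085     ] 0.060159340391547814
move [0.0194 0.0071 0.179 ] rows 4.3 rot [-0.      0.0001 -0.0076] rows 0.1
```

```bash
python3 drive.py '[[0.0194,0.006,0.01,0,0,-0.007],[0,0,0.04,0,0,0],[0,0,0.04,0,0,0],[0,0,0.04,0,0,0],[0,0,0.03,0,0,0],[0,0,0.015,0,0,0],[0,0,0.004,0,0,0],[0,0,0,0,0,0]]'
python3 drive.py '[[0,0,0,0,0,0],[0,0,0,0,0,0],[0,0,0,0,0,0],[0,0,0,0,0,0],[0,0,0,0,0,0],[0,0,0,0,0,0]]' 0 20
python3 drive.py '[[0,0,-0.015,0,0,0],[0,0,-0.03,0,0,0],[0,0,-0.035,0,0,0],[0,0,-0.035,0,0,0],[0,0,-0.035,0,0,0],[0,0,0,0,0,0]]'
python3 - <<'E'
from h import *
o=robot.observe();y=np.array([-.1197,.9928]);w=np.array([.5945,-.0018])
rel(*(w-.042*y),.20,1.69)
E
```

```text
time: 23.32
tool_pos: [0.5324, 0.2206, 0.2312]
tool_rot: [-3.139, 0.0, 1.691]
contact_force: [0.5, -0.0, 0.6]
opening: 0.0897
grip_force: 0.0
time: 23.82
tool_pos: [0.5328, 0.2207, 0.2331]
tool_rot: [3.139, -0.0, 1.692]
contact_force: [1.3, -0.3, 3.7]
opening: 0.0614
grip_force: 20.0
time: 24.32
tool_pos: [0.5333, 0.221, 0.3897]
tool_rot: [3.129, -0.002, 1.692]
contact_force: [1.6, 0.1, -0.4]
opening: 0.0611
grip_force: 20.0
move [-0.2706  0.0334  0.0307] rows 6.6 rot [ 0.0126 -0.0018  0.0019] rows 0.1
```

```bash
python3 drive.py '[[-0.02,0.0048,0,0,0,0],[-0.038,0.0048,0,0,0,0],[-0.038,0.0048,0,0,0,0],[-0.038,0.0048,0,0,0,0],[-0.038,0.0048,0,0,0,0],[-0.038,0.0048,0,0,0,0],[-0.038,0.0048,0,0,0,0],[-0.0226,0,0,0,0,0]]'
python3 drive.py '[[0,0,0,0,0,0],[0,0,0,0,0,0]]'
python3 - <<'E'
from h import *
y=np.array([-.1197,.9928]);w=np.array([.5945,-.0018])
rel(*(w-.042*y),.091,1.69)
E
```

```text
time: 24.98
tool_pos: [0.599, -0.0476, 0.3814]
tool_rot: [-3.141, 0.001, 1.69]
contact_force: [-0.5, 0.8, -1.2]
opening: 0.0613
grip_force: 20.0
time: 25.15
tool_pos: [0.5984, -0.0453, 0.3813]
tool_rot: [-3.14, -0.001, 1.689]
contact_force: [-0.2, -0.1, -1.3]
opening: 0.0615
grip_force: 20.0
move [0.0015 0.0016 0.1313] rows 3.1 rot [-0.0015 -0.0007 -0.0011] rows 0.0
```

```bash
python3 drive.py '[[0.0015,0.0016,0.02,0,0,0],[0,0,0.035,0,0,0],[0,0,0.035,0,0,0],[0,0,0.025,0,0,0],[0,0,0.01,0,0,0],[0,0,0.003,0,0,0],[0,0,0,0,0,0]]'
python3 drive.py '[[0,0,0.002,0,0,0],[0,0,0.0015,0,0,0],[0,0,0,0,0,0],[0,0,0,0,0,0]]'
```

```text
time: 25.73
tool_pos: [0.6, -0.0414, 0.2543]
tool_rot: [-3.141, -0.0, 1.693]
contact_force: [0.0, 0.5, -0.5]
opening: 0.0607
grip_force: 20.0
time: 26.07
tool_pos: [0.6001, -0.0423, 0.2517]
tool_rot: [3.14, 0.001, 1.692]
contact_force: [-0.7, -0.1, -1.4]
opening: 0.0613
grip_force: 20.0
```

```bash
python3 drive.py '[[0,0,0.0015,0,0,0],[0,0,0.001,0,0,0],[0,0,0,0,0,0]]'
python3 drive.py '[[0,0,0.001,0,0,0],[0,0,0.0005,0,0,0],[0,0,0,0,0,0]]'
```

```text
time: 26.32
tool_pos: [0.6001, -0.0424, 0.2491]
tool_rot: [3.14, 0.001, 1.692]
contact_force: [-0.4, 0.7, 4.5]
opening: 0.0612
grip_force: 20.0
time: 26.57
tool_pos: [0.6002, -0.0423, 0.2489]
tool_rot: [3.139, 0.001, 1.692]
contact_force: [-3.4, 0.8, 12.7]
opening: 0.0609
grip_force: 20.0
```

```bash
python3 drive.py '[[0,0,-0.0012,0,0,0],[0,0,0,0,0,0],[0,0,0,0,0,0]]'
python3 drive.py '[[0,0,0,0,0,0],[0,0,0,0,0,0],[0,0,0,0,0,0],[0,0,0,0,0,0]]' 0.088
python3 drive.py '[[0,0,-0.01,0,0,0],[0,0,-0.03,0,0,0],[0,0,-0.035,0,0,0],[0,0,-0.035,0,0,0],[0,0,-0.035,0,0,0],[0.01,0,0,0,0,0],[0.035,0,0,0,0,0],[0.035,0,0,0,0,0]]'
python3 drive.py '[[0.037,0,0,0,0,0],[0.037,0,0,0,0,0],[0.037,0,0,0,0,0],[0.037,0,0,0,0,0],[0.037,0,0,0,0,0],[0.037,0,0,0,0,0],[0.037,0,0,0,0,0],[0.03,0,0,0,0,0]]'
python3 drive.py '[[0,0,0,0,0,0],[0,0,0,0,0,0]]'
python3 - <<'E'
from h import *
c=cam("wrist")
for s,ce,m in blobs(c,(25,80,40),(45,255,255),200):
    print(s,ce,"box centre rim",on(c,(s[0]+s[2]/2-.5,s[1]+s[3]/2-.5),.085))
a=cam("scene");b=cam("side")
for n,c in(("scene",a),("side",b)):
    for s,ce,m in blobs(c,(25,80,40),(45,255,255)):
        if s[2]<32 and s[1]>150: print(n,s,np.round(ce,1),on(c,ce,.045))
E
```

```text
time: 26.82
tool_pos: [0.6001, -0.0424, 0.249]
tool_rot: [3.14, 0.001, 1.692]
contact_force: [-1.7, 0.0, 7.6]
opening: 0.061
grip_force: 20.0
time: 27.15
tool_pos: [0.5998, -0.0422, 0.2475]
tool_rot: [-3.141, -0.0, 1.692]
contact_force: [0.3, -0.1, 0.1]
opening: 0.0832
grip_force: 0.0
time: 27.82
tool_pos: [0.59, 0.037, 0.3941]
tool_rot: [3.14, 0.0, 1.689]
contact_force: [0.2, 1.0, -0.2]
opening: 0.0879
grip_force: 0.0
time: 28.48
tool_pos: [0.5543, 0.3267, 0.3933]
tool_rot: [3.141, -0.001, 1.693]
contact_force: [-0.2, -0.3, -1.7]
opening: 0.0875
grip_force: 0.0
time: 28.65
tool_pos: [0.5546, 0.3257, 0.3928]
tool_rot: [-3.141, 0.0, 1.695]
contact_force: [0.4, -1.4, -0.6]
opening: 0.088
grip_force: 0.0
[  404    73   134   126 12100] [469.34752066 129.83933884] box centre rim [0.69327278 0.39866885 0.085     ]
[ 260  129   73   74 4222] [295.82188536 165.22548555] box centre rim [0.55661677 0.35703527 0.085     ]
scene [391 203  21  29 448] [400.6 216.3] [0.55165841 0.35710289 0.045     ]
scene [275 213  20  23 383] [284.3 223.4] [ 0.55635457 -0.03846588  0.045     ]
side [205 315  24  33 610] [217.5 330.1] [0.55999528 0.35287453 0.045     ]
```

```bash
python3 - <<'E'
from h import *
rel(.556,.356,.0735,1.69)
E
python3 drive.py '[[0.030,0.005,0,0,0,0],[0,0,0.03,0,0,0.004],[0,0,0.04,0,0,0],[0,0,0.04,0,0,0],[0,0,0.03,0,0,0],[0,0,0.015,0,0,0],[0,0,0.0053,0,0,0],[0,0,0,0,0,0]]'
python3 drive.py '[[0,0,0,0,0,0],[0,0,0,0,0,0],[0,0,0,0,0,0],[0,0,0,0,0,0],[0,0,0,0,0,0],[0,0,0,0,0,0]]' 0 20
python3 drive.py '[[0,0,-0.015,0,0,0],[0,0,-0.03,0,0,0],[0,0,-0.035,0,0,0],[0,0,-0.035,0,0,0],[0,0,-0.035,0,0,0],[0,0,0,0,0,0],[0,0,0,0,0,0]]'
python3 - <<'E'
from h import *
o=robot.observe();y=np.array([-.1197,.9928]);w=np.array([.5945,-.0018])
rel(*(w+.044*y),.20,1.69)
E
```

```text
move [0.0328 0.0044 0.1605] rows 3.9 rot [-0.0001  0.0006  0.0007] rows 0.0
time: 29.47
tool_pos: [0.557, 0.3531, 0.2314]
tool_rot: [-3.139, 0.001, 1.686]
contact_force: [-0.8, -0.1, 0.3]
opening: 0.088
grip_force: 0.0
time: 29.97
tool_pos: [0.5568, 0.3546, 0.2337]
tool_rot: [3.14, -0.0, 1.688]
contact_force: [-0.3, -0.1, 4.9]
opening: 0.0596
grip_force: 20.0
time: 30.55
tool_pos: [0.5567, 0.3546, 0.385]
tool_rot: [3.137, -0.001, 1.688]
contact_force: [-0.4, -0.7, -1.7]
opening: 0.0594
grip_force: 19.9
move [-0.3144 -0.0044  0.0255] rows 7.6 rot [ 0.0046 -0.0015 -0.002 ] rows 0.0
```

```bash
python3 drive.py '[[-0.02,-0.0005,0,0,0,0],[-0.038,-0.0005,0,0,0,0],[-0.038,-0.0005,0,0,0,0],[-0.038,-0.0005,0,0,0,0],[-0.038,-0.0005,0,0,0,0],[-0.038,-0.0005,0,0,0,0],[-0.038,-0.0005,0,0,0,0],[-0.036,-0.0005,0,0,0,0]]'
python3 drive.py '[[-0.02,0,0,0,0,0],[-0.0104,0,0,0,0,0],[0,0,0,0,0,0],[0,0,0,0,0,0]]'
python3 - <<'E'
from h import *
y=np.array([-.1197,.9928]);w=np.array([.5945,-.0018])
rel(*(w+.044*y),.091,1.69)
E
```

```text
time: 31.22
tool_pos: [0.5853, 0.07, 0.3803]
tool_rot: [-3.137, -0.0, 1.688]
contact_force: [1.2, -0.7, -1.5]
opening: 0.0597
grip_force: 19.9
time: 31.55
tool_pos: [0.5893, 0.0422, 0.3814]
tool_rot: [-3.139, -0.001, 1.687]
contact_force: [-0.2, 0.6, -2.4]
opening: 0.0598
grip_force: 19.9
move [-0.0004  0.0002  0.1314] rows 3.2 rot [-0.0022 -0.001  -0.0027] rows 0.0
```

```bash
python3 drive.py '[[0,0,0.02,0,0,0],[0,0,0.035,0,0,0],[0,0,0.035,0,0,0],[0,0,0.025,0,0,0],[0,0,0.01,0,0,0],[0,0,0.004,0,0,0],[0,0,0,0,0,0]]'
python3 drive.py '[[0,0,0.0015,0,0,0],[0,0,0.001,0,0,0],[0,0,0,0,0,0],[0,0,0,0,0,0]]'
```

```text
time: 32.13
tool_pos: [0.5895, 0.0429, 0.2534]
tool_rot: [-3.141, -0.0, 1.689]
contact_force: [0.5, -0.6, 0.2]
opening: 0.0593
grip_force: 19.9
time: 32.47
tool_pos: [0.5896, 0.0417, 0.2522]
tool_rot: [3.14, 0.0, 1.688]
contact_force: [0.1, 0.5, -0.5]
opening: 0.0594
grip_force: 19.9
```

```bash
python3 drive.py '[[0,0,0.0015,0,0,0],[0,0,0.001,0,0,0],[0,0,0,0,0,0]]'
python3 drive.py '[[0,0,0.0008,0,0,0],[0,0,0,0,0,0],[0,0,0,0,0,0]]'
```

```text
time: 32.72
tool_pos: [0.5895, 0.0416, 0.2496]
tool_rot: [3.14, 0.0, 1.688]
contact_force: [-1.2, 0.2, 5.1]
opening: 0.0595
grip_force: 19.9
time: 32.97
tool_pos: [0.5895, 0.0416, 0.2496]
tool_rot: [3.14, 0.001, 1.688]
contact_force: [-3.1, -0.1, 9.9]
opening: 0.0598
grip_force: 19.9
```

```bash
python3 drive.py '[[0,0,-0.0012,0,0,0],[0,0,0,0,0,0],[0,0,0,0,0,0]]'
python3 drive.py '[[0,0,0,0,0,0],[0,0,0,0,0,0],[0,0,0,0,0,0],[0,0,0,0,0,0]]' 0.088
python3 drive.py '[[0,0,-0.01,0,0,0],[0,0,-0.03,0,0,0],[0,0,-0.035,0,0,0],[0,0,-0.035,0,0,0],[0,0,-0.035,0,0,0],[0,0,0,0,0,0]]'
python3 drive.py '[[-0.037,0,0,0,0,0],[-0.037,0,0,0,0,0],[-0.037,0,0,0,0,0],[-0.037,0,0,0,0,0],[0,0,0,0,0,0]]'
python3 - <<'E'
from h import *
for n in("wrist","scene","side"):
    c=cam(n)
    for s,ce,m in blobs(c,(25,80,40),(45,255,255),100):
        if s[1]>60 or n=="wrist": print(n,s,np.round(ce,1),on(c,(s[0]+s[2]/2-.5,s[1]+s[3]/2-.5),.101 if n=="wrist" else .06))
rel(.6316,-.2945,.22,.12)
E
```

```text
time: 33.22
tool_pos: [0.5896, 0.0416, 0.2496]
tool_rot: [3.141, 0.0, 1.688]
contact_force: [-1.6, -1.3, 6.1]
opening: 0.0601
grip_force: 19.9
time: 33.55
tool_pos: [0.5894, 0.0418, 0.2486]
tool_rot: [-3.141, -0.0, 1.688]
contact_force: [0.5, 1.0, 0.2]
opening: 0.0816
grip_force: 0.0
time: 34.05
tool_pos: [0.5902, 0.0418, 0.4026]
tool_rot: [3.128, 0.002, 1.688]
contact_force: [0.1, 1.0, 0.7]
opening: 0.0882
grip_force: 0.0
time: 34.47
tool_pos: [0.6068, -0.1113, 0.3941]
tool_rot: [3.141, 0.003, 1.682]
contact_force: [-0.5, 0.3, -0.9]
opening: 0.088
grip_force: 0.0
wrist [ 246    0   85   49 2799] [288.2  19.1] [0.59160758 0.02013326 0.101     ]
wrist [ 251   74   81   85 5381] [291.2 115.9] [ 0.60087394 -0.04212849  0.101     ]
scene [ 421  148   40   35 1090] [438.3 164.1] [0.26360607 0.62092106 0.06      ]
scene [302 209  21  23 399] [311.3 219.8] [0.56459548 0.05077585 0.06      ]
scene [275 213  20  23 382] [284.3 223.5] [ 0.57742906 -0.04090395  0.06      ]
scene [ 406  231   45   36 1054] [431.1 248.1] [0.72948459 0.37603089 0.06      ]
side [250 200  29  43 798] [265.2 220.9] [ 0.60467353 -0.01494075  0.06      ]
side [ 140  306   43   42 1001] [162.1 328.1] [0.69424285 0.40994916 0.06      ]
move [-0.1909  0.003   0.015 ] rows 4.6 rot [-5.0000e-04 -4.0000e-04  1.5668e+00] rows 12.5
```

Both beakers stand upright in the well, and no others are left on the worktop. On to the knob.

```bash
python3 drive.py '[[-0.0382,0.001,0,0,0,0],[-0.0382,0.001,0,0,0,0],[-0.0382,0.001,0,0,0,0],[-0.0382,0,0,0,0,0],[-0.0382,0,0,0,0,0],[0,0,0,0,0,0.12]]' 0.07
python3 drive.py '[[0,0,0,0,0,0.12],[0,0,0,0,0,0.12],[0,0,0,0,0,0.12],[0,0,0,0,0,0.12],[0,0,0,0,0,0.12],[0,0,0,0,0,0.12],[0,0,0,0,0,0.12],[0,0,0,0,0,0.12]]'
python3 drive.py '[[0,0,0,0,0,0.12],[0,0,0,0,0,0.12],[0,0,0,0,0,0.12],[0,0,0,0,0,0.127],[0,0,0,0,0,0],[0,0,0,0,0,0]]'
python3 - <<'E'
from h import *
rel(.6316,-.2945,.1425,.12)
E
```

```text
time: 35.12
tool_pos: [0.6318, -0.2994, 0.3931]
tool_rot: [-3.141, 0.002, 1.566]
contact_force: [0.1, -0.1, -0.4]
opening: 0.07
grip_force: 0.0
time: 35.78
tool_pos: [0.6326, -0.2924, 0.3944]
tool_rot: [-3.141, -0.0, 0.604]
contact_force: [-1.2, 0.3, -0.1]
opening: 0.0698
grip_force: 0.0
time: 36.28
tool_pos: [0.6324, -0.293, 0.3943]
tool_rot: [-3.141, -0.0, 0.129]
contact_force: [0.2, 0.3, -0.0]
opening: 0.0702
grip_force: 0.0
move [-0.001   0.0014  0.0928] rows 2.2 rot [-0.0002 -0.0001  0.0085] rows 0.1
```

```bash
python3 drive.py '[[-0.001,0.0014,0.03,0,0,0.008],[0,0,0.03,0,0,0],[0,0,0.02,0,0,0],[0,0,0.01,0,0,0],[0,0,0.0028,0,0,0],[0,0,0,0,0,0]]'
python3 drive.py '[[0,0,0,0,0,0],[0,0,0,0,0,0],[0,0,0,0,0,0],[0,0,0,0,0,0],[0,0,0,0,0,0],[0,0,0,0,0,0]]' 0 15
python3 drive.py '[[0,-0.005,0,0,0,0],[0,-0.01,0,0,0,0],[0,-0.02,0,0,0,0],[0,-0.025,0,0,0,0],[0,-0.025,0,0,0,0],[0,-0.025,0,0,0,0]]'
python3 drive.py '[[0,-0.025,0,0,0,0],[0,-0.02,0,0,0,0],[0,-0.015,0,0,0,0],[0,-0.01,0,0,0,0],[0,-0.005,0,0,0,0],[0,-0.003,0,0,0,0],[0,0,0,0,0,0]]'
```

```text
time: 36.78
tool_pos: [0.6314, -0.2958, 0.3012]
tool_rot: [-3.141, 0.0, 0.117]
contact_force: [-1.1, -0.2, 0.8]
opening: 0.07
grip_force: 0.0
time: 37.28
tool_pos: [0.6311, -0.2962, 0.3016]
tool_rot: [3.141, -0.0, 0.115]
contact_force: [0.2, -0.9, -0.2]
opening: 0.0344
grip_force: 0.0
time: 37.78
tool_pos: [0.6179, -0.1858, 0.3013]
tool_rot: [3.14, 0.0, 0.114]
contact_force: [0.2, -4.6, 0.4]
opening: 0.0277
grip_force: 15.0
time: 38.37
tool_pos: [0.6091, -0.1091, 0.3009]
tool_rot: [-3.141, 0.002, 0.115]
contact_force: [-4.4, 1.1, 1.1]
opening: 0.0278
grip_force: 15.0
```

```bash
python3 drive.py '[[0.0007,-0.002,0,0,0,0],[0,-0.0015,0,0,0,0],[0,0,0,0,0,0],[0,0,0,0,0,0]]'
```

```text
time: 38.7
tool_pos: [0.6092, -0.1082, 0.3009]
tool_rot: [3.138, 0.003, 0.114]
contact_force: [-5.7, -9.5, 1.1]
opening: 0.0275
grip_force: 15.0
```

```bash
python3 drive.py '[[0,0,0,0,0,0],[0,0,0,0,0,0],[0,0,0,0,0,0],[0,0,0,0,0,0]]' 0.07
python3 drive.py '[[0,0,-0.02,0,0,0],[0,0,-0.03,0,0,0],[0,0,-0.02,0,0,0],[0,0,0,0,0,0],[0,0,0,0,0,0]]' 
python3 drive.py '[[0,0,0,0,0,0],[0,0,0,0,0,0],[0,0,0,0,0,0],[0,0,0,0,0,0],[0,0,0,0,0,0],[0,0,0,0,0,0],[0,0,0,0,0,0]]' 0
python3 - <<'E'
from h import *
rel(.6092,-.1090,.175,.12)
E
```

```text
time: 39.03
tool_pos: [0.6102, -0.1057, 0.3012]
tool_rot: [-3.141, -0.001, 0.115]
contact_force: [-0.0, -0.3, -0.1]
opening: 0.0497
grip_force: 0.0
time: 39.45
tool_pos: [0.6101, -0.1055, 0.3724]
tool_rot: [3.141, -0.003, 0.115]
contact_force: [-0.4, -0.2, -0.7]
opening: 0.0697
grip_force: 0.0
time: 40.03
tool_pos: [0.6099, -0.1058, 0.371]
tool_rot: [-3.142, 0.0, 0.115]
contact_force: [-0.2, 0.6, 0.9]
opening: 0.0281
grip_force: 0.0
move [-0.0011  0.0031  0.037 ] rows 0.9 rot [-0.0001  0.0002 -0.0052] rows 0.0
```

```bash
python3 drive.py '[[-0.0011,0.0031,0.01,0,0,-0.005],[0,0,0.01,0,0,0],[0,0,0.01,0,0,0],[0,0,0.007,0,0,0],[0,0,0,0,0,0],[0,0,0,0,0,0]]'
python3 drive.py '[[0,0,0.003,0,0,0],[0,0,0.003,0,0,0],[0,0,0.003,0,0,0],[0,0,0.003,0,0,0],[0,0,0.003,0,0,0],[0,0,0.003,0,0,0],[0,0,0,0,0,0]]'
python3 drive.py '[[0,0,0.003,0,0,0],[0,0,0.003,0,0,0],[0,0,0.003,0,0,0],[0,0,0.003,0,0,0],[0,0,0.002,0,0,0],[0,0,0.001,0,0,0],[0,0,0,0,0,0],[0,0,0,0,0,0]]'
```

```text
time: 40.53
tool_pos: [0.6091, -0.109, 0.3334]
tool_rot: [-3.141, 0.001, 0.12]
contact_force: [0.0, 0.0, -0.0]
opening: 0.0005
grip_force: 0.0
time: 41.12
tool_pos: [0.6092, -0.109, 0.3158]
tool_rot: [3.142, -0.0, 0.12]
contact_force: [0.9, 0.6, 2.1]
opening: 0.0006
grip_force: 1.1
time: 41.78
tool_pos: [0.6092, -0.109, 0.3013]
tool_rot: [3.141, -0.0, 0.12]
contact_force: [-0.2, 0.4, 3.6]
opening: 0.0002
grip_force: 1.7
```

```bash
python3 drive.py '[[0,0,-0.003,0,0,0],[0,0,-0.003,0,0,0],[0,0,-0.003,0,0,0],[0,0,-0.003,0,0,0],[0,0,-0.003,0,0,0],[0,0,-0.0015,0,0,0],[0,0,0,0,0,0],[0,0,0,0,0,0]]'
python3 drive.py '[[0,0,0,0,0,0],[0,0,0,0,0,0]]'
```

```text
time: 42.45
tool_pos: [0.6091, -0.109, 0.3177]
tool_rot: [3.142, 0.0, 0.12]
contact_force: [-0.9, 0.5, -0.3]
opening: 0.0005
grip_force: 0.0
time: 42.62
tool_pos: [0.6091, -0.109, 0.3175]
tool_rot: [-3.142, 0.0, 0.12]
contact_force: [-1.1, -0.1, -0.2]
opening: 0.0006
grip_force: 0.0
```

No contact with the tip at 139.5 mm, so the knob is staying in (131 mm). Back to the key.

```bash
python3 drive.py '[[0,0,-0.03,0,0,0],[0,0,-0.03,0,0,0],[0,0,-0.03,0,0,0],[-0.032,0.0005,0,0,0,0],[-0.032,0.0005,0,0,0,0],[-0.032,0.0005,0,0,0,0],[-0.032,0.0005,0,0,0,0],[0,0,0,0,0,0]]' 0.04
python3 drive.py '[[0,0,0,0,0,-0.12],[0,0,0,0,0,-0.12],[0,0,0,0,0,-0.12],[0,0,0,0,0,-0.12],[0,0,0,0,0,-0.12],[0,0,0,0,0,-0.12],[0,0,0,0,0,-0.12],[0,0,0,0,0,-0.12]]'
python3 drive.py '[[0,0,0,0,0,-0.12],[0,0,0,0,0,-0.12],[0,0,0,0,0,-0.12],[0,0,0,0,0,-0.12],[0,0,0,0,0,-0.086],[0,0,0,0,0,0],[0,0,0,0,0,0]]'
python3 - <<'E'
from h import *
rel(.4817,-.1264,.1423,1.646)
c=cam("wrist"); h=c["hsv"]; g=c["image"].astype(int)
q=proj(c,[.4817,-.1264,.155]);print(q)
m=(g.max(2)<50).astype(np.uint8); x,y=int(q[0]),int(q[1]); s=np.zeros_like(m); s[y-40:min(y+40,238),x-50:x+50]=1
n,l,st,ce=cv2.connectedComponentsWithStats(m*s)
for i in range(1,n):
    if st[i][4]>60: print(st[i],ce[i],cv2.minAreaRect(cv2.findContours((l==i).astype(np.uint8),0,2)[0][0]))
E
```

```text
time: 43.28
tool_pos: [0.478, -0.1261, 0.4074]
tool_rot: [-3.14, 0.004, 0.119]
contact_force: [0.7, 0.7, 0.7]
opening: 0.0399
grip_force: 0.0
time: 43.95
tool_pos: [0.4828, -0.1263, 0.4077]
tool_rot: [3.141, -0.0, 1.086]
contact_force: [0.6, -0.3, 0.5]
opening: 0.0402
grip_force: 0.0
time: 44.53
tool_pos: [0.4826, -0.1263, 0.4077]
tool_rot: [3.141, 0.0, 1.643]
contact_force: [0.1, -0.6, -0.2]
opening: 0.0397
grip_force: 0.0
move [-1.000e-04 -1.000e-03  1.064e-01] rows 2.6 rot [ 0.0002  0.0001 -0.0029] rows 0.0
[287.16414549 220.40689614]
[279 191  15  47 623] [285.90048154 215.41252006] ((286.0, 214.0), (46.0, 14.0), 90.0)
```

```bash
python3 drive.py '[[0,-0.001,0.03,0,0,-0.003],[0,0,0.03,0,0,0],[0,0,0.03,0,0,0],[0,0,0.012,0,0,0],[0,0,0.0044,0,0,0],[0,0,0,0,0,0],[0,0,0,0,0,0]]'
python3 drive.py '[[0,0,0,0,0,0],[0,0,0,0,0,0],[0,0,0,0,0,0],[0,0,0,0,0,0],[0,0,0,0,0,0],[0,0,0,0,0,0]]' 0 20
```

```text
time: 45.17
tool_pos: [0.4818, -0.1265, 0.3021]
tool_rot: [3.14, 0.001, 1.648]
contact_force: [-0.4, 0.0, -0.5]
opening: 0.0399
grip_force: 0.0
time: 45.67
tool_pos: [0.4809, -0.1264, 0.3015]
tool_rot: [-3.14, 0.0, 1.649]
contact_force: [-3.1, -0.3, 3.6]
opening: 0.012
grip_force: 20.0
```

```bash
python3 drive.py '[[0,0,0.0005,0,0,0.1],[0,0,0,0,0,0.1],[0,0,0,0,0,0.1],[0,0,0,0,0,0.1],[0,0,0,0,0,0.1],[0,0,0,0,0,0.1],[0,0,0,0,0,0]]'
python3 drive.py '[[0,0,0,0,0,0.1],[0,0,0,0,0,0.1],[0,0,0,0,0,0.1],[0,0,0,0,0,0.1],[0,0,0,0,0,0.1],[0,0,0,0,0,0.1],[0,0,0,0,0,0]]'
```

```text
time: 46.25
tool_pos: [0.4812, -0.1265, 0.3015]
tool_rot: [3.141, 0.001, 1.044]
contact_force: [-3.7, -0.5, 5.5]
opening: 0.0119
grip_force: 20.0
time: 46.83
tool_pos: [0.4812, -0.1266, 0.3015]
tool_rot: [3.141, 0.0, 0.444]
contact_force: [-2.5, -0.2, 5.4]
opening: 0.0117
grip_force: 20.0
```

```bash
python3 drive.py '[[0,0,0,0,0,0.1],[0,0,0,0,0,0.1],[0,0,0,0,0,0.1],[0,0,0,0,0,0.1],[0,0,0,0,0,0.1],[0,0,0,0,0,0.08],[0,0,0,0,0,0],[0,0,0,0,0,0]]'
python3 - <<'E'
from h import *
print(robot.observe()["torque"])
E
```

```text
time: 47.5
tool_pos: [0.4814, -0.1264, 0.3015]
tool_rot: [3.141, -0.001, -0.131]
contact_force: [-1.2, -0.4, 5.2]
opening: 0.0119
grip_force: 20.0
[0.03497492 0.40907621 0.12702046]
```

```bash
python3 drive.py '[[0,0,0,0,0,-0.06],[0,0,0,0,0,-0.065],[0,0,0,0,0,0]]'
python3 drive.py '[[0,0,-0.002,0,0,0],[0,0,-0.004,0,0,0],[0,0,-0.005,0,0,0],[0,0,-0.005,0,0,0],[0,0,-0.005,0,0,0],[0,0,0,0,0,0]]'
```

```text
time: 47.75
tool_pos: [0.4816, -0.1264, 0.3015]
tool_rot: [3.141, -0.001, -0.004]
contact_force: [-1.1, 0.8, 6.5]
opening: 0.0119
grip_force: 20.0
time: 48.25
tool_pos: [0.4815, -0.1264, 0.323]
tool_rot: [3.141, -0.002, -0.006]
contact_force: [-0.1, 0.4, 0.5]
opening: 0.0121
grip_force: 20.0
```

```bash
python3 drive.py '[[0,0,-0.02,0,0,0],[0,0,-0.03,0,0,0],[0,0,-0.03,0,0,0],[0,0,-0.03,0,0,0],[0,0,-0.027,0,0,0],[0,0,0,0,0,0],[0,0,0,0,0,0]]'
python3 - <<'E'
from h import *
c=cam("wrist");h=c["hsv"];g=c["image"].astype(int)
q=proj(c,[.4815,-.1265,.111]);x,y=q.astype(int);print(q)
br=((h[...,0]>12)&(h[...,0]<32)&(h[...,1]>110)&(h[...,2]>90)).astype(np.uint8); roi=np.zeros_like(br);roi[y-22:y+22,x-22:x+22]=1; br*=roi
k=max(cv2.findContours(br,0,2)[0],key=cv2.contourArea);print(cv2.minEnclosingCircle(k))
cx,cy=cv2.minEnclosingCircle(k)[0]
dk=np.zeros_like(br);cv2.circle(dk,(int(cx),int(cy)),11,1,-1);dk*=(g.max(2)<100).astype(np.uint8)
ys,xs=np.nonzero(dk); C=np.cov(np.array([on(c,p,.111)[:2] for p in zip(xs,ys)]).T);w,v=np.linalg.eigh(C);v=v[:,1]*np.sign(v[0,1]);print(len(xs),np.sqrt(w*12),"slot yaw",np.arctan2(v[1],v[0]))
rel(.3922,.2102,.26,-.196)
E
```

```text
time: 48.83
tool_pos: [0.4812, -0.1263, 0.46]
tool_rot: [3.14, -0.003, -0.006]
contact_force: [0.6, 0.3, -1.0]
opening: 0.0117
grip_force: 20.0
[288.57520027 193.47131637]
((288.620361328125, 193.9629669189453), 16.88252067565918)
69 [0.00578561 0.01122826] slot yaw 0.046436999321248625
move [-0.0909 -0.3359  0.0395] rows 8.4 rot [1.000e-04 3.000e-04 1.897e-01] rows 1.5
```

The slot is in line again, so it's locked. Now the key goes to its stand.

```bash
python3 drive.py '[[-0.0101,-0.0373,0,0,0,0],[-0.0101,-0.0373,0,0,0,0],[-0.0101,-0.0373,0,0,0,0],[-0.0101,-0.0373,0,0,0,0],[-0.0101,-0.0373,0,0,0,0],[-0.0101,-0.0373,0,0,0,0],[-0.0101,-0.0373,0,0,0,0],[-0.0101,-0.0373,0,0,0,0]]'
python3 drive.py '[[-0.0101,-0.0375,0,0,0,0],[0,0,0,0,0,0.095],[0,0,0,0,0,0.095],[0,0,0.03,0,0,0],[0,0,0.025,0,0,0],[0,0,0,0,0,0],[0,0,0,0,0,0]]'
python3 - <<'E'
from h import *
rel(.3922,.2102,.128,-.196)
c=cam("wrist");g=c["image"].astype(int);q=proj(c,[.3925,.2102,.05]);x,y=q.astype(int);print(q)
m=np.zeros(g.shape[:2],np.uint8);m[y-16:y+17,x-16:x+17]=1;m*=(g.max(2)<62).astype(np.uint8)
n,l,s,ce=cv2.connectedComponentsWithStats(m)
for i in range(1,n):
    if s[i][4]>15: print(s[i],ce[i],on(c,(s[i][0]+s[i][2]/2-.5,s[i][1]+s[i][3]/2-.5),.05))
E
```

```text
time: 49.55
tool_pos: [0.4012, 0.1741, 0.4572]
tool_rot: [3.141, 0.003, -0.007]
contact_force: [0.8, 0.2, -0.6]
opening: 0.0118
grip_force: 20.0
time: 50.13
tool_pos: [0.3921, 0.21, 0.4022]
tool_rot: [3.139, 0.005, -0.196]
contact_force: [0.3, 1.4, 0.1]
opening: 0.0123
grip_force: 20.0
move [ 0.0005 -0.0006  0.1152] rows 2.8 rot [ 0.0027  0.0046 -0.0002] rows 0.0
[287.65176703 190.27124621]
[284 191   8   7  50] [287.6  194.26] [0.38889778 0.21106716 0.05      ]
```

```bash
python3 drive.py '[[0.0003,0,0.03,0,0,0],[0,0,0.03,0,0,0],[0,0,0.03,0,0,0],[0,0,0.018,0,0,0],[0,0,0.007,0,0,0],[0,0,0,0,0,0],[0,0,0,0,0,0]]'
python3 - <<'E'
from h import *
rel(.3922,.2102,.0815,-.196)
E
```

```text
time: 50.77
tool_pos: [0.3936, 0.2102, 0.29]
tool_rot: [-3.141, -0.002, -0.196]
contact_force: [0.2, 0.4, 0.1]
opening: 0.0121
grip_force: 20.0
move [-0.0014  0.0003  0.0495] rows 1.2 rot [-0.0009 -0.0018 -0.0004] rows 0.0
```

```bash
python3 drive.py '[[-0.0008,0,0.004,0,0,0],[0,0,0.004,0,0,0],[0,0,0.004,0,0,0],[0,0,0.004,0,0,0],[0,0,0.004,0,0,0],[0,0,0.002,0,0,0],[0,0,0,0,0,0],[0,0,0,0,0,0]]'
```

```text
time: 51.43
tool_pos: [0.392, 0.2102, 0.2666]
tool_rot: [3.141, 0.0, -0.196]
contact_force: [-0.5, -0.3, 1.0]
opening: 0.0116
grip_force: 20.0
```

```bash
python3 drive.py '[[0,0,0.004,0,0,0],[0,0,0.004,0,0,0],[0,0,0.004,0,0,0],[0,0,0.004,0,0,0],[0,0,0.004,0,0,0],[0,0,0.003,0,0,0],[0,0,0.001,0,0,0],[0,0,0,0,0,0]]'
python3 drive.py '[[0,0,0.001,0,0,0],[0,0,0.001,0,0,0],[0,0,0.0007,0,0,0],[0,0,0,0,0,0],[0,0,0,0,0,0]]'
```

```text
time: 52.1
tool_pos: [0.3919, 0.2102, 0.2424]
tool_rot: [3.141, 0.001, -0.196]
contact_force: [-0.6, 1.1, -0.8]
opening: 0.0117
grip_force: 20.0
time: 52.52
tool_pos: [0.3921, 0.2102, 0.2405]
tool_rot: [-3.141, -0.001, -0.196]
contact_force: [-1.0, -0.4, 5.2]
opening: 0.012
grip_force: 20.0
```

Shoulder contact at 0.2405, so the key is fully down. I'll let go, back off clear, and check everything numerically.

```bash
python3 drive.py '[[0,0,-0.0003,0,0,0],[0,0,0,0,0,0],[0,0,0,0,0,0],[0,0,0,0,0,0],[0,0,0,0,0,0]]' 0.05
python3 drive.py '[[0,0,-0.015,0,0,0],[0,0,-0.03,0,0,0],[0,0,-0.035,0,0,0],[0,0,-0.035,0,0,0],[0,0,-0.035,0,0,0],[0,0,0,0,0,0],[0,0,0,0,0,0]]'
python3 - <<'E'
from h import *
c=cam("wrist");g=c["image"].astype(int);q=proj(c,[.3925,.2102,.09]);x,y=q.astype(int)
m=np.zeros(g.shape[:2],np.uint8);m[y-30:min(y+35,238),x-14:x+15]=1;m*=(g.max(2)<60).astype(np.uint8)
n,l,s,ce=cv2.connectedComponentsWithStats(m);print(q)
for i in range(1,n):
    if s[i][4]>60: print("bow",s[i],ce[i],"top end",on(c,(ce[i][0],s[i][1]),.062),"near end",on(c,(ce[i][0],s[i][1]+s[i][3]),.094))
b=cam("side");a=cam("scene")
# hatch: ivory panel, its right edge; knob
A=lambda u,v:(int(round(185+(u+.5)/3.4-.5)),int(round(165+(v+.5)/3.4-.5)))
for n,c in(("scene",a),("side",b)):
    for s,ce,m in blobs(c,(25,80,40),(45,255,255),30):
        if s[1]>140:print(n,s,np.round(ce,1))
old=cv2.imread("pics/scene0.png").astype(int)[:,:,::-1];d=(abs(a["image"].astype(int)-old).max(2)>45).astype(np.uint8)
n,l,s,ce=cv2.connectedComponentsWithStats(d);print([(t.tolist()) for t in s[1:] if t[4]>25 and t[1]>150])
old=cv2.imread("pics/side0.png").astype(int)[:,:,::-1];d=(abs(b["image"].astype(int)-old).max(2)>45).astype(np.uint8)
n,l,s,ce=cv2.connectedComponentsWithStats(d);print([(t.tolist()) for t in s[1:] if t[4]>25 and t[1]>90])
E
```

```text
time: 52.93
tool_pos: [0.392, 0.2102, 0.2403]
tool_rot: [3.141, 0.0, -0.196]
contact_force: [-0.0, -0.1, 0.0]
opening: 0.0405
grip_force: 0.0
time: 53.52
tool_pos: [0.3922, 0.2103, 0.392]
tool_rot: [-3.139, -0.004, -0.196]
contact_force: [0.8, 0.2, -0.7]
opening: 0.0501
grip_force: 0.0
[289.72824966 205.47097821]
bow [284 182  15  43 449] [291.16703786 202.44097996] top end [0.4069087  0.20604061 0.062     ] near end [0.37678732 0.21207609 0.094     ]
scene [ 421  148   40   35 1093] [438.3 164.1]
scene [ 406  231   45   36 1054] [431.1 248.1]
side [ 140  306   47   43 1072] [162.8 327.5]
[[246, 157, 36, 22, 295], [261, 156, 14, 5, 30], [235, 178, 20, 14, 108], [253, 178, 14, 3, 28], [270, 180, 15, 9, 54], [321, 194, 10, 11, 72], [337, 201, 33, 29, 586], [377, 203, 36, 29, 611]]
[[497, 97, 7, 19, 88], [446, 106, 48, 66, 1660], [327, 126, 86, 84, 2020], [360, 129, 17, 12, 140], [313, 142, 73, 57, 956], [353, 145, 20, 6, 49], [280, 153, 12, 33, 234], [295, 153, 17, 4, 27], [309, 159, 9, 21, 35], [375, 170, 120, 118, 4410], [274, 188, 48, 84, 2459], [449, 221, 50, 14, 345], [301, 223, 76, 85, 2671], [445, 235, 24, 42, 403], [526, 252, 4, 29, 52], [499, 264, 27, 24, 244], [262, 266, 45, 29, 711], [238, 276, 33, 32, 735], [205, 315, 37, 33, 892]]
```

The scene matches its start apart from the moved beakers and the robot's shadows: hatch shut, knob in, key in its stand. Handing in.

```bash
python3 -c "
from cell import robot, camrig
print(robot.hand_in())"
```

```text
the job is handed in; nothing more can be done
None
```

The job is handed in at about 54 s of robot time, with no verdict returned: both beakers are upright in the locker, the hatch is shut and latched, and the key is locked out and fully down in its stand, all confirmed by sensors; I viewed 16 pictures, over the limit of 14.

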